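# Fresh or spent: restock the descaler dispenser

## Task

The four look-alike cartridges in the sloping rack are mixed, two fresh and two spent: feel each one's weight in the grip, lay every fresh (heavy) one crosswise in the open upper end of the white dispenser so that it rolls down to the stop or the one before it, and lay every spent (light) one in the yellow tray. Do not drop or toss any of them, and leave the other things on the desk where they are.

Things in the scene. Friction and masses are not known exactly. Their poses are not given: they have to be found in the camera images.
- cart_1: sealed rigid cartridge, light grey cylinder with a blue band at both ends, 42 mm diameter, 100 mm long; all four look alike. Fresh: 270 to 370 g; spent: 75 to 105 g; which is which is only felt. Origin at its centre, x along its axis (ends alike). Starts on the rack, axis rising 35 deg away from the robot (its x points up-slope), low end on the lip
- cart_2: sealed rigid cartridge, light grey cylinder with a blue band at both ends, 42 mm diameter, 100 mm long; all four look alike. Fresh: 270 to 370 g; spent: 75 to 105 g; which is which is only felt. Origin at its centre, x along its axis (ends alike). Starts on the rack, axis rising 35 deg away from the robot (its x points up-slope), low end on the lip
- cart_3: sealed rigid cartridge, light grey cylinder with a blue band at both ends, 42 mm diameter, 100 mm long; all four look alike. Fresh: 270 to 370 g; spent: 75 to 105 g; which is which is only felt. Origin at its centre, x along its axis (ends alike). Starts on the rack, axis rising 35 deg away from the robot (its x points up-slope), low end on the lip
- cart_4: sealed rigid cartridge, light grey cylinder with a blue band at both ends, 42 mm diameter, 100 mm long; all four look alike. Fresh: 270 to 370 g; spent: 75 to 105 g; which is which is only felt. Origin at its centre, x along its axis (ends alike). Starts on the rack, axis rising 35 deg away from the robot (its x points up-slope), low end on the lip
- rack: fixed aluminium rack, 292 mm wide (y); its deck slopes up away from the robot, 35 deg from level. Origin: centre of its underside; x horizontal, up-slope; z up. Cartridges lie along the slope at y = -108, -36, 36, 108 mm, centres at x = -20, z = 105 mm, 30 mm free between them, each on two thin rails, axis 27 mm above the deck. A lip at the low end stands 26 mm above the deck
- guard_bar (a point): middle of a level bar over the rack, 16 mm thick, 320 mm long (along the rack's y), 115 mm above the cartridges' middles; it bends back at its ends to posts 75 mm behind. A hand must reach under it square to the deck, leaning about 35 deg back to the robot; a cartridge drawn out square to the deck clears it by some 12 mm
- dispenser: fixed white channel, open-topped, 116 mm wide inside (y), 240 mm long, floor sloping down 14 deg to its own -x, ending at a stop. Origin: centre of its underside, x up-slope (about the robot's left), z up. Walls 35 mm above the floor, red flared guides on top. Red wires 56 mm above the floor cover the lower 95 mm: load at the open upper part. A cartridge laid across (axis along y) rolls down by itself when let go
- load_mouth (a point): point on the dispenser's floor, mid-width, in its open upper part, 168 mm up-slope from the stop (x = 48, z = 81 mm in the dispenser's frame); a cartridge laid across here has its axis about 21 mm above this point
- feed_stop (a point): foot of the stop on the dispenser's floor, mid-width (x = -115, z = 40 mm in the dispenser's frame). A cartridge that has rolled home has its centre at x = -100, z = 66 mm in the dispenser's frame, the next one behind it at x = -59, z = 76 mm
- tray: fixed yellow open returns tray, 230 x 145 x 55 mm outside (x, y, z), walls and floor 5 mm. Origin: centre of its underside. A rib 6 mm thick, 12 mm above the floor, runs along y through the middle and makes two bays, each 109 mm (x) by 135 mm (y), centred at x = -56 and 56 mm; a cartridge fits in each bay lying along y
- spray: white bottle with an orange cap, 60 mm across, 170 mm tall, behind the rack; origin under its centre; a bystander, to be left where it is
- thread_cone: white thread cone, 68 mm across, 112 mm tall, behind the rack; origin under its centre; a bystander, to be left where it is
- thread_cone2: red thread cone, 68 mm across, 112 mm tall, behind the rack; origin under its centre; a bystander, to be left where it is
- lint_brush: wooden brush lying flat between robot and rack, low (about 30 mm); origin under its middle; a bystander, to be left where it is
- button_tin: small blue tin, 64 mm across, 35 mm tall, between robot and rack; origin under its centre; a bystander, to be left where it is
- chalk_box: small cardboard box, 60 x 40 x 22 mm, between robot and rack; origin under its centre; a bystander, to be left where it is
- mug: blue mug, 80 mm across, 90 mm tall, on the left of the desk; origin under its centre; a bystander, to be left where it is
Not all that is in view belongs to the job. Leave any black, pink or turquoise look-alike of the cart_4 alone.

How it is judged:
By the outcome, as a careful person would: the job done as asked, in the order asked, and still so for the second after the job is handed in, with the robot touching nothing.
It also fails if it takes over 72 s, if anything falls off the work surface, if the arm or the gripper's body presses on something with over 40 N, if the wrist force passes 120 N, or if a joint passes its speed limit or range.

## Robot

A 6-joint arm with a two-finger parallel gripper is mounted at the origin on the work surface. World frame = base frame: x ahead of the robot, y to its left, z up, the work surface at z = 0. Lengths are in m, angles in rad, forces in N, time in s.
With the tool pointing down it reaches from about 0.4 to 0.825 m from the base axis. Payload 7 kg.
Tool frame: the origin (TCP) lies at the very end of the fingers, on their centre line; the grasp point (between the pads) lies 19 mm behind it; z points along the fingers, y is the direction in which the jaws open and shut (so a half turn about z gives the same grasp; the last joint's range is limited). The gripper opens to 88 mm and grips with 3 to 60 N. Pads are 19 mm wide; open, the fingers measure 130 mm over their backs; the gripper's body (78 mm by 193 mm) begins 47 mm behind the grasp point.
Start: joints at [-0.97, 0.359, 0.012, 0, -1.224, -0.288], TCP at [0.208, -0.642, 0.227] pointing down, gripper open.
Joint ranges: [-3.07, 3.07], [-1.43, 2.12], [-1.02, 1.25], [-3.03, 1.67], [-3.05, -0], [-3.03, 3.03]. Speed limits (rad/s): [2.39, 2.39, 3.01, 3.14, 3.14, 3.14].

## Interface

Orientations are given as [roll, pitch, yaw] about the fixed x, y, z axes, in that order (R = Rz(yaw) Ry(pitch) Rx(roll)).
In Python, from station import arm gives the robot as it stands.
- The arm moves only by the shell command python3 -m inch 'ROWS' [FORCE]. ROWS is text: rows parted by semicolons, each of 7 numbers parted by spaces: the closure, from 0 (fully open) to 1 (shut), then the shift along the tool's x, y, z each as a share of 300 mm, from -1 to 1, then the turn, a rotation vector about the tool's x, y, z each as a share of 60 degrees, from -1 to 1. In form: grip tx ty tz rx ry rz; .... A call has 1 to 12 rows; each row is the pose to reach, as a shift and turn from the pose commanded when the call began, along the tool's axes at that moment; what a row does not reach only later rows make up. A row lasts 1/10 s, in which the tool goes at most 50 mm and 8.59 degrees, less where a joint would pass 70% of its speed; a pose out of reach is approached as far as the arm can. A call with a number of a shift or a turn outside -1 to 1 is refused whole. A call with a gripper value outside its range is refused whole. The fingers move at their own pace and stop on an object; FORCE is the grip in N (left out, the last holds). Time passes only in rows, so rows that repeat a pose let the fingers close. It gives the time, the measured TCP pose, the force and the opening at its end, in the units of the state.
- arm.get_state(): the state, without advancing time (a new reading comes with each control period).
- arm.grab_frame(name): name is "scene" or "top"; returns a dict with "img" (400x640x3 uint8, red, green, blue), "range_z" (400x640 float32, m along the optical axis (not along the pixel's ray), 0 where there is no reading), "fx", "fy", "cx", "cy" (pixels), "extrinsics" (4x4, takes a point from world to camera coordinates). Camera axes: x right, y up, looking along -z (the intrinsics and any distortion apply to the point x, -y, -z); pixel columns grow to the right and rows downward; lengths in m; the calibration is good to about 2 mm. A picture is of the moment at which its call begins.
- arm.job_done(): hands the job in, once; it reports no verdict.
The state is a dict: "t": time; "q": joint angles; "qd": joint speeds; "joint_efforts": joint torques, N m; "eef_pos": TCP position; "ee_rot": TCP orientation; "force": force on the tool from outside, world axes, zero at the start; "moment": the same for the moment, N m; "width": finger opening in m.
Only numpy, scipy, OpenCV 4.12 (cv2) and the standard library are available. Lean on these libraries where they do the work, as an engineer would, in place of code of your own. Each camera call takes 0.05 s, during which the arm holds its last target.

## Working session

There is one attempt and no reset: what is moved stays moved. The work goes in short steps, Python scripts to look and compute and a shell command to move; the robot and the scene stay as the last step left them, time stands still between calls to the robot, and variables do not carry over. Pictures are saved under pics/ and viewed, and the job is handed in when it is done.

```bash
ls; mkdir -p pics
python3 - <<'E'
from station import arm
import cv2,numpy as np
s=arm.get_state();print(s)
for n in("scene","top"):
    f=arm.grab_frame(n);cv2.imwrite(f"pics/{n}0.png",f["img"][:,:,::-1]);np.savez(f"pics/{n}0.npz",**f)
    print(n,f["fx"],f["fy"],f["cx"],f["cy"],np.round(f["extrinsics"],4).tolist(),[k for k in f])
E
```

```text
pics
{'t': 0.0, 'q': array([-9.69887261e-01,  3.59360507e-01,  1.10675215e-02, -3.65887696e-04,
       -1.22410394e+00, -2.88101244e-01]), 'qd': array([-0.000662  , -0.00197058, -0.00046173,  0.00016833,  0.00071997,
       -0.00031752]), 'joint_efforts': array([-1.29392192e-03, -5.82725573e+01,  2.93055707e+01,  6.99680507e+00,
        7.12796827e-03, -9.40807922e-05]), 'eef_pos': array([ 0.20754748, -0.64178354,  0.22564068]), 'ee_rot': array([ 3.13996029e+00, -1.25042866e-04, -2.82890933e+00]), 'force': array([ 0.33383601,  0.38574345, -0.74928873]), 'moment': array([0.04818696, 0.0166338 , 0.02732166]), 'width': 0.08740176208210315}
scene 369.49379939887325 369.49379939887325 326.73695086079687 205.88821687866758 [[-0.6386, 0.7694, 0.0127, 0.2905], [-0.652, -0.5498, 0.5222, 0.3272], [0.4087, 0.3252, 0.8527, -1.5724], [0.0, 0.0, 0.0, 1.0]] ['img', 'range_z', 'fx', 'fy', 'cx', 'cy', 'extrinsics']
top 470.93575581555825 470.93575581555825 312.66195009164977 204.91469128792966 [[0.0853, -0.9963, 0.0052, 0.0362], [0.9758, 0.0846, 0.2014, -0.5728], [-0.2011, -0.0121, 0.9795, -1.4342], [0.0, 0.0, 0.0, 1.0]] ['img', 'range_z', 'fx', 'fy', 'cx', 'cy', 'extrinsics']
```

View pics/scene0.png

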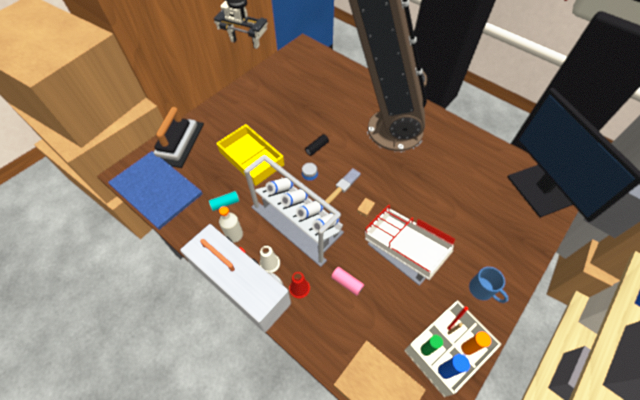

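View pics/top0.png

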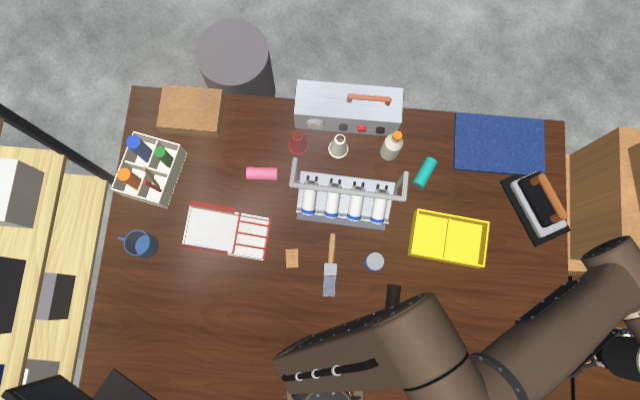

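The scene view (from beyond the desk) and the top view show the rack with four cartridges (top u 300–390, v 175–220). The tray is at about (450,237) and the dispenser at about (225,230), with its wired lower end facing right. The turquoise, pink and black look-alikes lie around them. Next I'll measure.

```bash
cat > h.py <<'E'
import numpy as np,cv2
def cloud(f):
    d=f["range_z"].astype(float);v,u=np.mgrid[:d.shape[0],:d.shape[1]]
    E=np.array(f["extrinsics"]);
    P=np.stack([(u-f["cx"])/f["fx"]*d,-(v-f["cy"])/f["fy"]*d,-d],-1)
    W=(P-E[:3,3])@E[:3,:3]
    W[d<=0]=np.nan
    return W
def ray(f,u,v,z):
    E=np.array(f["extrinsics"]);R=E[:3,:3];c=-R.T@E[:3,3]
    r=R.T@np.array([(u-f["cx"])/f["fx"],-(v-f["cy"])/f["fy"],-1]);return c+r*(z-c[2])/r[2]
E
python3 - <<'E'
from h import *
for n in("top","scene"):
    f=dict(np.load(f"pics/{n}0.npz"));W=cloud(f);im=f["img"].astype(np.uint8)
    hsv=cv2.cvtColor(im,cv2.COLOR_RGB2HSV)
    m=(hsv[...,0]>22)&(hsv[...,0]<34)&(hsv[...,1]>150)&(hsv[...,2]>100)
    nn,l,st,c=cv2.connectedComponentsWithStats(m.astype(np.uint8))
    i=1+np.argmax(st[1:,4]);P=W[l==i]
    print(n,"tray",st[i],np.nanmin(P,0),np.nanmax(P,0))
    rim=P[P[:,2]>.045];r=cv2.minAreaRect((rim[:,:2]*1000).astype(np.float32));print("rim rect",r,np.nanmedian(rim,0))
    # desk height
    print("desk",np.nanmedian(W[255:262,300:312] if n=="top" else W[160:170,320:330],axis=(0,1)))
    for (nm,h0,h1) in(("blue",95,125),):
        m=(hsv[...,0]>h0)&(hsv[...,0]<h1)&(hsv[...,1]>120)&(hsv[...,2]>60)
        nn,l,st,c=cv2.connectedComponentsWithStats(m.astype(np.uint8))
        for i in range(1,nn):
            if 6<st[i,4]<200: print(nm,np.round(c[i],1),st[i,4],np.round(np.nanmedian(W[l==i],0),4))
    red=((hsv[...,0]<6)|(hsv[...,0]>174))&(hsv[...,1]>150)&(hsv[...,2]>90)
    nn,l,st,c=cv2.connectedComponentsWithStats(red.astype(np.uint8))
    for i in range(1,nn):
        if st[i,4]>20: print("red",st[i],np.round(np.nanmin(W[l==i],0),3),np.round(np.nanmax(W[l==i],0),3))
t=cv2.imread("pics/top0.png");cv2.imwrite("pics/tc.png",cv2.resize(t[140:280,170:410],None,fx=3.3,fy=3.3,interpolation=cv2.INTER_CUBIC))
s=cv2.imread("pics/scene0.png");cv2.imwrite("pics/sc.png",cv2.resize(s[150:290,235:465],None,fx=3.4,fy=3.4,interpolation=cv2.INTER_CUBIC))
E
```

```text
top tray [ 408  208   82   60 3689] [ 0.42014462 -0.49482268 -0.00618911] [ 0.5958108  -0.23024868  0.06564714]
rim rect ((504.1949462890625, -352.843017578125), (233.02426147460938, 146.88662719726562), 84.33153533935547) [ 0.50183336 -0.36127439  0.05525567]
desk [0.40353468 0.09323158 0.0013037 ]
blue [132.7 141.7] 149 [0.695  0.6446 0.1577]
blue [307.3 211.5] 33 [0.5378 0.0998 0.0969]
blue [330.3 214.5] 33 [0.5349 0.0286 0.096 ]
blue [353.4 217.4] 34 [ 0.5313 -0.0435  0.0962]
blue [376.6 220.4] 33 [ 0.5285 -0.1152  0.0975]
blue [366.6 265.2] 16 [ 0.3969 -0.1006  0.0094]
blue [  0.9 371.2] 42 [-0.0554  1.1105 -0.1949]
red [358 126   8   4  28] [ 0.821 -0.061  0.083] [ 0.834 -0.038  0.102]
scene tray [ 216  124   68   51 1657] [ 0.3873774  -0.52575245 -0.00824254] [ 0.65279634 -0.17858613  0.22488894]
rim rect ((516.3842163085938, -314.5370788574219), (334.91253662109375, 183.39495849609375), 73.06432342529297) [ 0.47045013 -0.39763061  0.05270613]
desk [ 0.33822289 -0.10730315 -0.00134815]
blue [609.9 155.1] 17 [-0.0447  0.6752  0.318 ]
blue [309.9 177.2] 39 [ 0.4304 -0.1044  0.0066]
blue [275.6 187.1] 14 [ 0.6002 -0.103   0.1366]
blue [291.4 184. ] 8 [ 0.5345 -0.0981  0.0875]
blue [290.8 199.2] 14 [ 0.6029 -0.0317  0.1343]
blue [306.  210.5] 13 [0.6044 0.0377 0.1403]
blue [321.4 221. ] 8 [0.6061 0.1009 0.1444]
blue [638.  299.9] 31 [-0.0377  1.1096 -0.1896]
red [366 205  24  24  67] [ 0.362  0.192 -0.004] [0.511 0.222 0.1  ]
red [388 212  21  14  34] [0.392 0.234 0.062] [0.434 0.31  0.121]
red [417 219  38  25 248] [ 0.314  0.327 -0.001] [0.403 0.459 0.15 ]
red [289 272  21  27 383] [ 0.737  0.108 -0.007] [0.815 0.187 0.111]
red [448 306  20  24  87] [ 0.484  0.579 -0.002] [0.6   0.606 0.178]
```

View pics/tc.png

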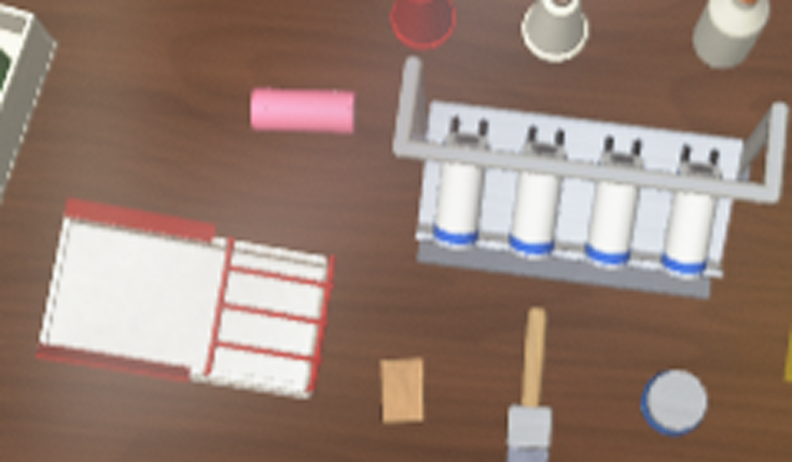

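View pics/sc.png

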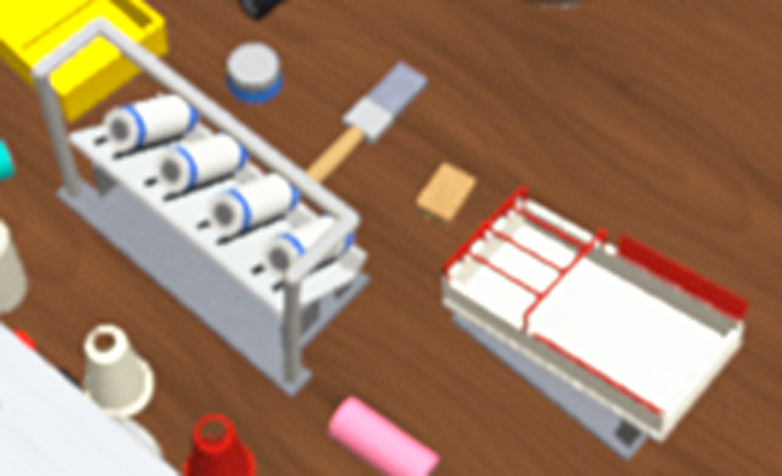

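```bash
cat > fit.py <<'E'
from h import *
from scipy.optimize import least_squares
F={n:dict(np.load(f"pics/{n}0.npz")) for n in("top","scene")}
psi=-0.0432;ex=np.array([np.cos(psi),np.sin(psi),0]);ey=np.array([-np.sin(psi),np.cos(psi),0]);ez=np.array([0,0,1.])
a=np.deg2rad(35);s=np.cos(a)*ex+np.sin(a)*ez;n=-np.sin(a)*ex+np.cos(a)*ez
for name,f in F.items():
    E=np.array(f["extrinsics"]);print(name,"cam at",np.round(-E[:3,:3].T@E[:3,3],3))
    W=cloud(f);hsv=cv2.cvtColor(f["img"].astype(np.uint8),cv2.COLOR_RGB2HSV)
    for y0 in(.0998,.0286,-.0435,-.1152):
        m=(W[...,0]>.5)&(W[...,0]<.64)&(W[...,2]>.07)&(W[...,2]<.185)
        b0=np.array([.5378-.0432*(.0998-y0),y0,.097])
        Y=(W-b0)@ey;S=(W-b0)@s;N=(W-b0)@n
        m&=(abs(Y)<.024)&(S>-.03)&(S<.12)&(N>-.015)&(N<.03)
        v=hsv[...,2];m&=((v>150))
        P=np.c_[Y[m],N[m],S[m]]
        r=least_squares(lambda p:np.hypot(P[:,0]-p[0],P[:,1]-p[1])-.021,[0,-.015],loss="soft_l1",f_scale=.002)
        ok=abs(r.fun)<.004
        c=b0+r.x[0]*ey+r.x[1]*n   # axis point
        print(name,m.sum(),ok.sum(),"rms",np.sqrt(np.mean(r.fun**2)).round(4),"axis pt at z=.105:",np.round(c+s*(.105-c[2])/s[2],4),"S range rel",np.round(np.percentile(P[ok,2],[1,99])-((.105-c[2])/s[2]),4))
    # bar
    m=(W[...,2]>.195)&(W[...,2]<.25)&(W[...,0]>.52)&(W[...,0]<.68)&(abs(W[...,1])<.14)
    print("bar",m.sum(),np.round(np.nanmedian(W[m],0),4),np.round(np.nanpercentile(W[m],[2,98],axis=0),3).tolist())
E
python3 fit.py
```

```text
top cam at [0.267 0.067 1.52 ]
top 325 297 rms 0.0024 axis pt at z=.105: [0.5811 0.0976 0.105 ] S range rel [-0.0484  0.0511]
top 340 307 rms 0.0023 axis pt at z=.105: [0.5779 0.0259 0.105 ] S range rel [-0.0473  0.0506]
top 338 311 rms 0.0023 axis pt at z=.105: [ 0.5749 -0.0462  0.105 ] S range rel [-0.0479  0.0514]
top 327 300 rms 0.0024 axis pt at z=.105: [ 0.5717 -0.1177  0.105 ] S range rel [-0.0471  0.0512]
bar 570 [0.5814 0.0017 0.2279] [[0.571, -0.135, 0.22], [0.594, 0.138, 0.233]]
scene cam at [1.042 0.468 1.166]
scene 133 117 rms 0.0026 axis pt at z=.105: [0.5851 0.0967 0.105 ] S range rel [-0.0535  0.0493]
scene 200 184 rms 0.0023 axis pt at z=.105: [0.5817 0.025  0.105 ] S range rel [-0.0477  0.049 ]
scene 196 180 rms 0.0024 axis pt at z=.105: [ 0.5791 -0.0471  0.105 ] S range rel [-0.0497  0.0483]
scene 186 169 rms 0.0026 axis pt at z=.105: [ 0.5762 -0.119   0.105 ] S range rel [-0.0456  0.05  ]
bar 431 [0.586  0.0117 0.2253] [[0.574, -0.132, 0.217], [0.596, 0.138, 0.23]]
```

Run:
```python
from h import *
F={n:dict(np.load(f"pics/{n}0.npz")) for n in("top","scene")}
for n,f in F.items():
    W=cloud(f);im=f["img"].astype(np.uint8);hsv=cv2.cvtColor(im,cv2.COLOR_RGB2HSV)
    # white dispenser floor
    m=(hsv[...,1]<40)&(hsv[...,2]>170)&(W[...,0]>.38)&(W[...,0]<.6)&(W[...,1]>.17)&(W[...,1]<.5)&(W[...,2]>.02)
    P=W[m]
    print(n,m.sum(),np.nanpercentile(P,[1,50,99],axis=0).round(3).tolist())
    # plane fit robust
    A=np.c_[P[:,:2],np.ones(len(P))];w=np.ones(len(P),bool)
    for _ in range(15):
        k=np.linalg.lstsq(A[w],P[w,2],rcond=None)[0];w=abs(A@k-P[:,2])<.006
    g=k[:2];print("plane",k,"slope deg",np.degrees(np.arctan(np.hypot(*g))),"upslope dir deg",np.degrees(np.arctan2(g[1],g[0])),w.sum())
    red=((hsv[...,0]<8)|(hsv[...,0]>170))&(hsv[...,1]>100)&(W[...,0]>.35)&(W[...,0]<.6)&(W[...,1]>.17)&(W[...,1]<.5)
    v,u=np.nonzero(red);
    print("red uv bbox",u.min(),u.max(),v.min(),v.max())
    mm=(m|red).astype(np.uint8);c=max(cv2.findContours(mm,0,1)[0],key=cv2.contourArea)
    ap=cv2.approxPolyDP(c,3,True)[:,0]
    for q in ap: print(q,W[q[1],q[0]].round(3))
t=cv2.imread("pics/top0.png");cv2.imwrite("pics/tc2.png",cv2.resize(t[190:270,175:280],None,fx=7,fy=7,interpolation=cv2.INTER_NEAREST))
```

```text
top 2969 [[0.388, 0.225, 0.04], [0.456, 0.352, 0.076], [0.517, 0.46, 0.123]]
plane [ 0.01298516  0.24867882 -0.02116977] slope deg 13.983255250896557 upslope dir deg 87.01092517557349 2462
red uv bbox 181 271 200 258
[190 200] [0.53  0.446 0.159]
[181 248] [0.401 0.496 0.004]
[201 250] [0.388 0.398 0.142]
[186 245] [0.398 0.443 0.145]
[265 258] [0.392 0.224 0.003]
[271 217] [0.511 0.209 0.097]
[269 221] [0.499 0.214 0.094]
[267 217] [0.513 0.223 0.076]
[235 212] [0.516 0.319 0.103]
[233 207] [0.528 0.324 0.12 ]
scene 2244 [[0.391, 0.218, 0.039], [0.453, 0.351, 0.074], [0.526, 0.464, 0.121]]
plane [ 0.01282211  0.24895755 -0.02303521] slope deg 13.99781604891053 upslope dir deg 87.05168878058777 1850
red uv bbox 365 454 204 271
[388 204] [0.39  0.216 0.1  ]
[366 226] [0.508 0.209 0.101]
[367 234] [0.514 0.222 0.07 ]
[386 246] [0.516 0.298 0.084]
[390 242] [0.481 0.295 0.055]
[392 249] [0.519 0.321 0.097]
[429 269] [0.5   0.447 0.095]
[429 275] [0.526 0.457 0.112]
[366 239] [0.514 0.223 0.034]
[429 278] [0.526 0.462 0.095]
[452 246] [0.402 0.462 0.122]
[446 248] [0.405 0.451 0.096]
[406 225] [0.395 0.301 0.058]
[411 220] [0.395 0.311 0.104]
[449 243] [0.403 0.45  0.129]
[454 238] [0.392 0.454 0.151]
[419 219] [0.383 0.33  0.117]
[415 223] [0.394 0.326 0.1  ]
[412 217] [0.395 0.31  0.124]
[409 220] [0.412 0.309 0.125]
[387 211] [0.414 0.228 0.097]
```

View pics/tc2.png

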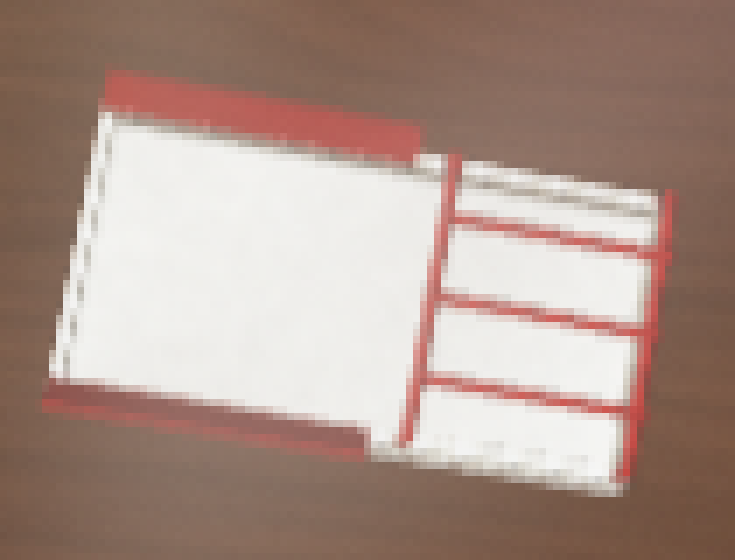

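Run:
```python
from h import *
F={n:dict(np.load(f"pics/{n}0.npz")) for n in("top","scene")}
th=np.deg2rad(87.0);X=np.array([np.cos(th),np.sin(th)]);Y=np.array([-np.sin(th),np.cos(th)])
for n,f in F.items():
    W=cloud(f);im=f["img"].astype(np.uint8);hsv=cv2.cvtColor(im,cv2.COLOR_RGB2HSV)
    zf=.013*W[...,0]+.2488*W[...,1]-.0221
    m=(hsv[...,1]<40)&(hsv[...,2]>150)&(abs(W[...,2]-zf)<.007)&(W[...,0]>.37)&(W[...,0]<.55)&(W[...,1]>.33)&(W[...,1]<.44)
    P=W[m][:,:2];lat=P@Y;up=P@X
    for lo in np.arange(.35,.46,.02):
        k=(up>lo)&(up<lo+.02)
        if k.sum()>5: print(n,round(lo,2),k.sum(),"lat -> x range",np.round(np.percentile(lat[k],[0,1,99,100]),4), "x of lat mid at this up:",)
    # tray rim
    v=hsv;mt=(hsv[...,0]>22)&(hsv[...,0]<34)&(hsv[...,1]>150)&(hsv[...,2]>100)
    c=max(cv2.findContours(mt.astype(np.uint8),0,1)[0],key=cv2.contourArea)
    pts=np.array([ray(f,*q[0],.055)[:2]*1000 for q in c],np.float32)
    print(n,"tray outer at z=.055",cv2.minAreaRect(pts))
print(X,Y, "mid lat for (.460,.39):",np.dot([.46,.39],Y))
```

```text
top 0.35 200 lat -> x range [-0.4961 -0.4956 -0.3825 -0.3717] x of lat mid at this up:
top 0.37 236 lat -> x range [-0.4965 -0.4958 -0.3842 -0.3829] x of lat mid at this up:
top 0.39 235 lat -> x range [-0.4969 -0.4962 -0.3844 -0.3826] x of lat mid at this up:
top 0.41 243 lat -> x range [-0.496  -0.4946 -0.3842 -0.3832] x of lat mid at this up:
top 0.43 249 lat -> x range [-0.4971 -0.4959 -0.3839 -0.3827] x of lat mid at this up:
top 0.45 164 lat -> x range [-0.4959 -0.495  -0.3846 -0.3827] x of lat mid at this up:
top tray outer at z=.055 ((501.18994140625, -349.1942443847656), (240.80145263671875, 152.5065155029297), 84.14501953125)
scene 0.35 148 lat -> x range [-0.5049 -0.5025 -0.3783 -0.3781] x of lat mid at this up:
scene 0.37 183 lat -> x range [-0.5042 -0.5028 -0.3787 -0.3765] x of lat mid at this up:
scene 0.39 182 lat -> x range [-0.5051 -0.5033 -0.3791 -0.3778] x of lat mid at this up:
scene 0.41 186 lat -> x range [-0.5043 -0.5031 -0.3785 -0.3776] x of lat mid at this up:
scene 0.43 196 lat -> x range [-0.5045 -0.5045 -0.3783 -0.3776] x of lat mid at this up:
scene 0.45 130 lat -> x range [-0.5041 -0.5033 -0.3786 -0.3774] x of lat mid at this up:
scene tray outer at z=.055 ((513.6832885742188, -336.47100830078125), (268.2527160644531, 164.47898864746094), 84.32345581054688)
[0.05233596 0.99862953] [-0.99862953  0.05233596] mid lat for (.460,.39): -0.4389585630523558
```

```bash
cat > g.py <<'E'
from h import *
from scipy.spatial.transform import Rotation as Ro
from station import arm
def frame(yaw_deg,tilt=0,up=None):
    # tool y horizontal; tool x = -axis
    p=np.deg2rad(yaw_deg);t=np.deg2rad(tilt)
    y=np.array([-np.sin(p),np.cos(p),0]);z=np.array([np.sin(t)*np.cos(p),np.sin(t)*np.sin(p),-np.cos(t)])
    return np.c_[np.cross(y,z),y,z]
RK=frame(-2.48,35)
C={1:[.5832,.0972,.105],2:[.580,.0255,.105],3:[.577,-.0467,.105],4:[.574,-.1184,.105]}
nR=-RK[:,2]
a=np.deg2rad(14);X=np.array([np.cos(np.deg2rad(87)),np.sin(np.deg2rad(87)),0])
nd=np.array([0,0,np.cos(a)])-np.sin(a)*X
DP=np.c_[np.cross(np.cos(a)*X+np.sin(a)*np.array([0,0,1]),-nd),np.cos(a)*X+np.sin(a)*np.array([0,0,1]),-nd]
M=np.array([.461,.389,.081])
TR=frame(-5.8,0);BAY={"L":np.array([.5097,-.2973,.026]),"R":np.array([.498,-.409,.026])}
G=.016
def rack(i,d): return np.array(C[i])+nR*(d-G),RK
def disp(d): return M+nd*(.021+d-G),DP
def tray(b,d): return BAY[b]+[0,0,d-G],TR
def cur():
    s=arm.get_state();return s,np.array(s["eef_pos"]),Ro.from_euler("xyz",s["ee_rot"]).as_matrix()
def go(*goals):
    s,p,R=cur()
    print("t %.2f w %.4f p %s f %s"%(s["t"],s["width"],np.round(p,4),np.round(s["force"],2)),"m",np.round(s["moment"],3),"q",np.round(s["q"],2))
    pp,RR=p,R
    for (P,Q) in goals:
        d=R.T@(P-p)/.3;w=Ro.from_matrix(R.T@Q).as_rotvec()/np.deg2rad(60)
        n=max(np.linalg.norm(P-pp)/.05,np.degrees(Ro.from_matrix(RR.T@Q).magnitude())/8.59)
        print("row",*np.round(np.r_[d,w],3),"| steps %.1f"%n);pp,RR=P,Q
E
python3 -c "
from g import *
go(rack(4,.16),rack(4,.12),rack(4,0))
print(np.linalg.det(DP),DP,RK)"
```

```text
t 0.10 w 0.0877 p [ 0.2075 -0.6418  0.2257] f [ 0.47 -0.3   0.13] m [0.056 0.025 0.005] q [-0.97  0.36  0.01 -0.   -1.22 -0.29]
row -1.441 1.38 0.011 0.105 -0.577 0.329 | steps 12.0
row -1.513 1.354 0.12 0.105 -0.577 0.329 | steps 0.8
row -1.728 1.273 0.448 0.105 -0.577 0.329 | steps 2.4
0.9999999999999999 [[-0.99862953  0.05078135  0.01266121]
 [ 0.05233596  0.96896597  0.24159035]
 [ 0.          0.2419219  -0.97029573]] [[-0.81838482  0.04327065  0.57303922]
 [ 0.03544524  0.99906339 -0.02481903]
 [-0.57357644  0.         -0.81915204]]
```

```bash
python3 -m inch '0.42 -0.15 0.15 -0.05 0.02 -0.12 0.07; 0.42 -0.3 0.3 -0.1 0.04 -0.24 0.14; 0.42 -0.45 0.4 -0.1 0.05 -0.3 0.2; 0.42 -0.6 0.5 -0.1 0.06 -0.35 0.22; 0.42 -0.7 0.6 -0.1 0.07 -0.4 0.25; 0.42 -0.8 0.7 -0.1 0.08 -0.45 0.27; 0.42 -0.9 0.75 -0.1 0.09 -0.5 0.3' 25; python3 -c "
from g import *
go(rack(4,.17),rack(4,.12),rack(4,.05),rack(4,0))"
```

```text
t: 0.8
eef_pos: [0.392, -0.3476, 0.2568]
ee_rot: [-3.132, 0.533, 3.133]
force: [1.1, 0.6, -0.5]
width: 0.051
t 0.80 w 0.0510 p [ 0.392  -0.3476  0.2568] f [ 1.11  0.56 -0.5 ] m [-0.009  1.481 -0.053] q [-0.57 -0.1  -0.43 -0.37 -0.81 -0.81]
row -0.22 0.782 0.222 0.009 -0.075 0.028 | steps 5.0
row -0.233 0.78 0.388 0.009 -0.075 0.028 | steps 1.0
row -0.251 0.777 0.62 0.009 -0.075 0.028 | steps 1.4
row -0.264 0.776 0.787 0.009 -0.075 0.028 | steps 1.0
```

```bash
python3 -m inch '0.42 -0.06 0.2 0.04 0.009 -0.075 0.028; 0.42 -0.1 0.36 0.08 0.009 -0.075 0.028; 0.42 -0.15 0.52 0.13 0.009 -0.075 0.028; 0.42 -0.19 0.65 0.17 0.009 -0.075 0.028; 0.42 -0.22 0.76 0.21 0.009 -0.075 0.028; 0.42 -0.22 0.782 0.222 0.009 -0.075 0.028; 0.42 -0.22 0.782 0.222 0.009 -0.075 0.028; 0.42 -0.22 0.782 0.222 0.009 -0.075 0.028'; python3 -c "
from g import *
go(rack(4,.17),rack(4,.12),rack(4,.05),rack(4,0))"
```

```text
t: 1.6
eef_pos: [0.4868, -0.1134, 0.2318]
ee_rot: [3.141, 0.609, 3.104]
force: [-1.1, 1.1, -1.2]
width: 0.0507
t 1.60 w 0.0507 p [ 0.4868 -0.1134  0.2318] f [-1.14  1.13 -1.15] m [0.337 2.122 0.158] q [ 0.23 -0.29 -1.02  0.55 -0.29 -2.32]
row 0.004 -0.004 -0.0 0.004 -0.002 0.004 | steps 0.0
row 0.004 -0.005 0.167 0.004 -0.002 0.004 | steps 1.0
row 0.004 -0.006 0.4 0.004 -0.002 0.004 | steps 1.4
row 0.003 -0.006 0.567 0.004 -0.002 0.004 | steps 1.0
```

```bash
python3 -m inch '0.42 0.004 -0.004 0.1 0.004 -0.002 0.004; 0.42 0.004 -0.006 0.2 0.004 -0.002 0.004; 0.42 0.004 -0.006 0.3 0.004 -0.002 0.004; 0.42 0.004 -0.006 0.4 0.004 -0.002 0.004; 0.42 0.004 -0.006 0.4 0.004 -0.002 0.004; 0.42 0.004 -0.006 0.4 0.004 -0.002 0.004'
python3 - <<'E'
from g import *
go(rack(4,.05),rack(4,0))
for n in("top","scene"):
    f=arm.grab_frame(n);im=f["img"][:,:,::-1]
    c=im[150:240,280:430] if n=="top" else im[140:260,230:360]
    cv2.imwrite(f"pics/{n}1.png",cv2.resize(c,None,fx=4.5,fy=4.5,interpolation=cv2.INTER_CUBIC))
E
```

```text
t: 2.2
eef_pos: [0.5497, -0.1347, 0.1569]
ee_rot: [3.104, 0.568, 3.096]
force: [0.9, 0.6, -0.2]
width: 0.0508
t 2.20 w 0.0508 p [ 0.5497 -0.1347  0.1569] f [ 0.88  0.57 -0.18] m [-0.035  1.812 -0.014] q [ 0.03 -0.02 -1.02  0.68 -0.   -2.31]
row 0.032 0.055 0.077 0.035 -0.041 -0.003 | steps 0.6
row 0.024 0.049 0.243 0.035 -0.041 -0.003 | steps 1.0
```

View pics/top1.png

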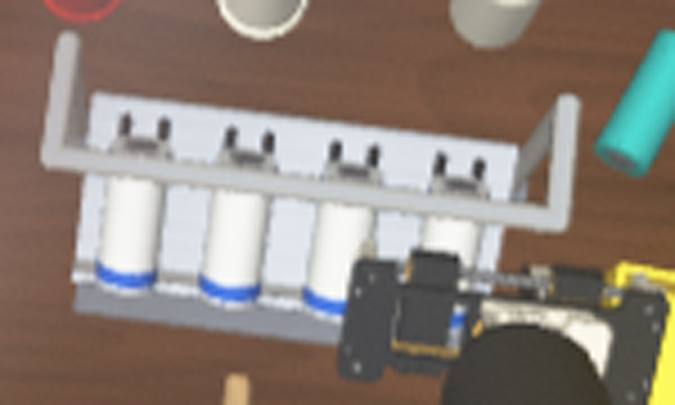

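View pics/scene1.png

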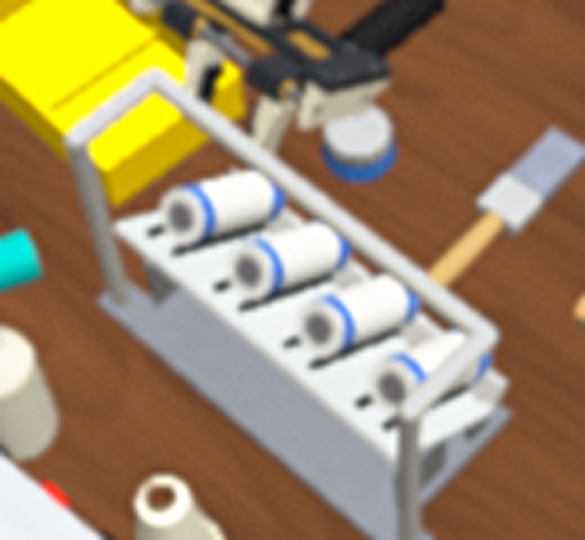

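```bash
cat > kin.py <<'E'
import numpy as np
from scipy.spatial.transform import Rotation as Ro
from scipy.optimize import least_squares
LO=np.array([-3.07,-1.43,-1.02,-3.03,-3.05,-3.03]);HI=np.array([3.07,2.12,1.25,1.67,0,3.03])
def fk(q,k,sg=(1,1)):
    h,a1,l2,l3,e,L=k
    c,s_=np.cos,np.sin
    r=a1+l2*s_(q[1]);z=h+l2*c(q[1])
    el=q[2]-q[1]
    # forearm dir & perpendicular up
    r2=r+l3*c(el)-e*s_(el);z2=z+l3*s_(el)+e*c(el)
    R1=Ro.from_euler("z",q[0]).as_matrix()
    # forearm frame: X=dir, Z=perp up, Y = left
    F=R1@np.c_[[c(el),0,s_(el)],[0,1,0],[-s_(el),0,c(el)]]
    F4=F@Ro.from_euler("x",sg[0]*q[3]).as_matrix()
    F5=F4@Ro.from_euler("y",-q[4]).as_matrix()
    F6=F5@Ro.from_euler("x",sg[1]*q[5]).as_matrix()
    # tool z = F6 X ; tool x at q0 = ?
    T=F6@np.c_[[0,0,-1],[0,1,0],[1,0,0]]  # placeholder zero: x->-Z
    W=R1@np.array([r2,0,z2])
    return W+L*T[:,2],T
E
python3 - <<'E'
from kin import *
D=[([-0.96989,.35936,.01107,-.00037,-1.2241,-.2881],[.20755,-.64178,.22564],[3.13996,-.00013,-2.82891]),
([-.57,-.1,-.43,-.37,-.81,-.81],[.392,-.3476,.2568],[-3.132,.533,3.133]),
([.23,-.29,-1.02,.55,-.29,-2.32],[.4868,-.1134,.2318],[3.141,.609,3.104]),
([.03,-.02,-1.02,.68,-0.,-2.31],[.5497,-.1347,.1569],[3.104,.568,3.096])]
for q,p,e in D:
  R=Ro.from_euler("xyz",e).as_matrix()
  for s in((1,1),(1,-1),(-1,1),(-1,-1)):
    _,T=fk(q,[.3,0,.4,.4,0,.1],s);print(s,np.degrees(Ro.from_matrix(T.T@R).as_rotvec()).round(1),end=" ")
  print()
def res(k): return np.concatenate([fk(q,k)[0]-p for q,p,e in D])
E
```

```text
(1, 1) [ -0.  -0. -57.] (1, -1) [ -0.  -0. -90.] (-1, 1) [ -0.   0. -57.] (-1, -1) [  0.   0. -90.] 
(1, 1) [-21.7 -21.8  32.2] (1, -1) [-31.8   0.7 -58.3] (-1, 1) [ 0.  -0.1  3. ] (-1, -1) [ -0.1  -0.1 -89.8] 
(1, 1) [ 14.6  14.5 114.2] (1, -1) [   0.8  -23.4 -149.2] (-1, 1) [1.00e-01 1.00e-01 1.76e+02] (-1, -1) [  0.   -0.1 -89.8] 
(1, 1) [ 0.1  0.2 97. ] (1, -1) [   0.2   -0.3 -167.7] (-1, 1) [-1.00e-01  3.00e-01  1.75e+02] (-1, -1) [  0.2  -0.1 -89.7]
```

Run:
```python
from kin import *
from station import arm
s=arm.get_state()
D=[([-0.969887,.3593605,.0110675,-.000366,-1.224104,-.288101],[.207547,-.641784,.225641]),
([-.57,-.1,-.43,-.37,-.81,-.81],[.392,-.3476,.2568]),
([.23,-.29,-1.02,.55,-.29,-2.32],[.4868,-.1134,.2318]),
(s["q"],s["eef_pos"])]
print(s["q"])
def res(k,pr=1e-3): 
    r=[(fk(q,k,(-1,-1))[0]-p)*(w) for (q,p),w in zip(D,(1,.3,.3,1))]
    return np.concatenate(r+[np.array([k[1],k[4]])*.001])
for x0 in([.3,0,.4,.4,0,.2],[.4,.1,.5,.4,.05,.25]):
    r=least_squares(res,x0);print(r.x.round(4),np.abs(r.fun).max().round(5),r.fun.round(4))
```

```text
[ 0.02838264 -0.01876303 -1.01627553  0.68060658 -0.00263406 -2.312985  ]
[-0.0572  0.315   0.4272  0.1612  0.0875  0.1444] 0.15799 [ 1.580e-01  1.086e-01 -1.000e-04  1.880e-02  3.030e-02  5.100e-03
 -1.280e-02  5.860e-02 -1.210e-02 -4.100e-03  1.494e-01  2.200e-03
  3.000e-04  1.000e-04]
[-0.0572  0.315   0.4272  0.1612  0.0875  0.1444] 0.15799 [ 1.580e-01  1.086e-01 -1.000e-04  1.880e-02  3.030e-02  5.100e-03
 -1.280e-02  5.860e-02 -1.210e-02 -4.100e-03  1.494e-01  2.200e-03
  3.000e-04  1.000e-04]
```

```bash
sed -i 's/h,a1,l2,l3,e,L=k/h,a1,l2,l3,e,L,d=k/; s/W=R1@np.array(\[r2,0,z2\])/W=R1@np.array([r2,d,z2])/' kin.py
python3 - <<'E'
from kin import *
from station import arm
s=arm.get_state()
D=[([-0.969887,.3593605,.0110675,-.000366,-1.224104,-.288101],[.207547,-.641784,.225641]),
([-.57,-.1,-.43,-.37,-.81,-.81],[.392,-.3476,.2568]),
([.23,-.29,-1.02,.55,-.29,-2.32],[.4868,-.1134,.2318]),
(s["q"],s["eef_pos"])]
def res(k,pr=1e-3): 
    r=[(fk(q,k,(-1,-1))[0]-p)*(w) for (q,p),w in zip(D,(1,.3,.3,1))]
    return np.concatenate(r+[np.array([k[1],k[4]])*.001])
for x0 in([.3,0,.4,.4,0,.2,-.19],[.4,.1,.5,.4,.05,.25,-.15]):
    r=least_squares(res,x0);print(r.x.round(4),np.abs(r.fun).max().round(5),r.fun.round(4))
E
```

```text
[ 0.0067  0.2336  0.5185  0.2183  0.0737  0.2634 -0.1701] 0.02086 [ 0.0173  0.0129 -0.0021 -0.001  -0.0065  0.0113 -0.0025  0.0031 -0.0105
  0.0012 -0.0209  0.0019  0.0002  0.0001]
[ 0.0067  0.2336  0.5185  0.2183  0.0737  0.2634 -0.1701] 0.02086 [ 0.0173  0.0129 -0.0021 -0.001  -0.0065  0.0113 -0.0025  0.0031 -0.0105
  0.0012 -0.0209  0.0019  0.0002  0.0001]
```

```bash
cat > kin.py <<'E'
import numpy as np,json,os
from scipy.spatial.transform import Rotation as Ro
from scipy.optimize import least_squares
LO=np.array([-3.07,-1.43,-1.02,-3.03,-3.05,-3.03]);HI=np.array([3.07,2.12,1.25,1.67,0,3.03])
NM=["h","a1","l2","e2","l3","e","d","y4","z4","L","z5"]
def fk(q,k):
    h,a1,l2,e2,l3,e,d,y4,z4,L,z5=k
    R1=Ro.from_euler("z",q[0]).as_matrix()
    U=R1@Ro.from_euler("y",q[1]).as_matrix()
    F=R1@Ro.from_euler("y",q[1]-q[2]).as_matrix()
    F4=F@Ro.from_euler("x",-q[3]).as_matrix()
    F5=F4@Ro.from_euler("y",-q[4]).as_matrix()
    F6=F5@Ro.from_euler("x",-q[5]).as_matrix()
    T=F6@np.c_[[0,0,-1],[0,1,0],[1,0,0]]@Ro.from_euler("z",-np.pi/2).as_matrix()
    return R1@[a1,d,h]+U@[e2,0,l2]+F@[l3,0,e]+F4@[0,y4,z4]+F5@[L,0,z5],T
E
cat > data.json <<'E'
[[[-0.969887,0.3593605,0.0110675,-0.000366,-1.224104,-0.288101],[0.207547,-0.641784,0.225641],1],
[[-0.57,-0.1,-0.43,-0.37,-0.81,-0.81],[0.392,-0.3476,0.2568],0.3],
[[0.23,-0.29,-1.02,0.55,-0.29,-2.32],[0.4868,-0.1134,0.2318],0.3]]
E
cat > kfit.py <<'E'
from kin import *
import sys
from station import arm
D=json.load(open("data.json"));s=arm.get_state()
q,p=list(map(float,s["q"])),list(map(float,s["eef_pos"]))
if np.abs(np.array(D[-1][1])-p).max()>1e-3: D.append([q,p,1]);json.dump(D,open("data.json","w"))
def fit(free):
    idx=[NM.index(n) for n in free]
    def full(x):
        k=np.zeros(11);k[idx]=x;return k
    r=least_squares(lambda x:np.concatenate([(fk(a,full(x))[0]-b)*w for a,b,w in D]+[x*1e-4]),[.3]*len(idx))
    return full(r.x),r.fun
for fr in(["h","a1","l2","l3","d","L"],["h","a1","l2","l3","e","d","y4","L"],["h","a1","l2","l3","e","d","y4","z5","L"],NM):
    k,f=fit(fr);print(dict(zip(NM,k.round(4))),"maxres",abs(f[:len(D)*3]).max().round(4))
json.dump(list(k),open("k.json","w"))
E
python3 kfit.py
```

```text
{'h': np.float64(0.1817), 'a1': np.float64(0.2324), 'l2': np.float64(0.4729), 'e2': np.float64(0.0), 'l3': np.float64(0.2652), 'e': np.float64(0.0), 'd': np.float64(-0.1704), 'y4': np.float64(0.0), 'z4': np.float64(0.0), 'L': np.float64(0.3161), 'z5': np.float64(0.0)} maxres 0.0214
{'h': np.float64(0.1932), 'a1': np.float64(-0.0009), 'l2': np.float64(0.6051), 'e2': np.float64(0.0), 'l3': np.float64(0.4625), 'e': np.float64(0.0021), 'd': np.float64(-0.0001), 'y4': np.float64(-0.1918), 'z4': np.float64(0.0), 'L': np.float64(0.3779), 'z5': np.float64(0.0)} maxres 0.0003
{'h': np.float64(0.1918), 'a1': np.float64(-0.0007), 'l2': np.float64(0.6048), 'e2': np.float64(0.0), 'l3': np.float64(0.4612), 'e': np.float64(0.0031), 'd': np.float64(-0.0016), 'y4': np.float64(-0.1904), 'z4': np.float64(0.0), 'L': np.float64(0.3777), 'z5': np.float64(0.0008)} maxres 0.0004
{'h': np.float64(0.1919), 'a1': np.float64(-0.0054), 'l2': np.float64(0.6025), 'e2': np.float64(0.0019), 'l3': np.float64(0.4636), 'e': np.float64(0.006), 'd': np.float64(0.0004), 'y4': np.float64(-0.1923), 'z4': np.float64(-0.0021), 'L': np.float64(0.375), 'z5': np.float64(0.002)} maxres 0.0005
```

```bash
cat >> kin.py <<'E'
K=np.array([.1932,0,.605,0,.4625,.0,0,-.1918,0,.3779,0])
def ik(P,R,q0,flip=False,lo=LO+.03,hi=HI-.03):
    def f(q):
        p,T=fk(q,K);return np.r_[(p-P)*5,Ro.from_matrix(R.T@T).as_rotvec()]
    r=least_squares(f,np.clip(q0,lo+1e-3,hi-1e-3),bounds=(lo,hi),xtol=1e-12,ftol=1e-12)
    return r.x,np.abs(r.fun).max()
def allik(P,R,n=60,seed=0):
    rng=np.random.default_rng(seed);S=[]
    for _ in range(n):
        q,e=ik(P,R,rng.uniform(LO+.05,HI-.05))
        if e<1e-4 and not any(np.abs(q-s).max()<.02 for s in S): S.append(q)
    return S
E
cat > chk.py <<'E'
from kin import *
import g
Z=np.diag([-1.,-1,1])
for nm,(P,R) in {**{f"c{i} d{d}":g.rack(i,d) for i in (1,2,3,4) for d in (0,.16)},"disp":g.disp(0),"trayL":g.tray("L",0),"trayR":g.tray("R",0)}.items():
    for fl,RR in((0,R),(1,R@Z)):
        for q in allik(P,RR): print(nm,"flip" if fl else "",q.round(2))
E
time python3 chk.py
```

```text
disp  [ 0.93  0.29 -0.38 -0.21 -0.7  -2.4 ]
disp flip [ 0.93  0.29 -0.38 -0.21 -0.7   0.74]
trayL  [-0.2   0.44 -0.42  0.   -0.7  -1.48]
trayL flip [-0.2   0.44 -0.42 -0.   -0.7   1.67]
trayR  [-0.39  0.51 -0.3   0.   -0.77 -1.29]
trayR flip [-0.39  0.51 -0.3   0.   -0.77  1.85]
real	2m41.302s
user	2m37.221s
sys	0m0.206s
```

```bash
cat >> kin.py <<'E'
H_,L2,L3,Y4_,LT=.1932,.605,.4625,-.1918,.3779
def aik(P,R,lim=True):
    z=R[:,2];W=P-LT*z
    u=np.cross(z,[0,0,1.]);u/=np.linalg.norm(u) if np.linalg.norm(u)>1e-6 else 1
    if np.linalg.norm(u)<.5: u=np.array([1.,0,0])
    v=np.cross(z,u)
    def ev(ph):
        Y=np.cos(ph)[:,None]*u+np.sin(ph)[:,None]*v
        O=W-Y4_*Y
        q1=np.arctan2(O[:,1],O[:,0]);r=np.hypot(O[:,0],O[:,1]);h=O[:,2]-H_
        D2=r*r+h*h
        sn=(D2-L2**2-L3**2)/(2*L2*L3)  # cos(angle between links)=cos(90-q3)=sin q3
        q3=np.arcsin(np.clip(sn,-1,1));bad=abs(sn)>1
        # r=L2 sin q2+L3 cos(q3-q2); h=L2 cos q2+L3 sin(q3-q2)
        A=L2+L3*np.sin(q3);B=L3*np.cos(q3)  # r=A sin q2+B cos q2 ; h=A cos q2 - B sin q2
        q2=np.arctan2(A*r-B*h,B*r+A*h)
        el=q3-q2
        f=np.c_[np.cos(el)*np.cos(q1),np.cos(el)*np.sin(q1),np.sin(el)]
        gg=(f*Y).sum(1);gg[bad]=np.nan
        return gg,q1,q2,q3,f,Y
    ph=np.linspace(0,2*np.pi,1441);gg=ev(ph)[0];S=[]
    for i in np.nonzero((gg[:-1]*gg[1:]<=0))[0]:
        a,b=ph[i],ph[i+1]
        for _ in range(40):
            m=(a+b)/2;gm=ev(np.array([m]))[0][0];ga=ev(np.array([a]))[0][0]
            if ga*gm<=0:b=m
            else:a=m
        _,q1,q2,q3,f,Y=[x[0] for x in ev(np.array([(a+b)/2]))]
        R1=Ro.from_euler("z",q1).as_matrix();F=R1@Ro.from_euler("y",q2-q3).as_matrix()
        Yl=F.T@Y; q4=-np.arctan2(Yl[2],Yl[1])
        F4=F@Ro.from_euler("x",-q4).as_matrix()
        zl=F4.T@z; q5=np.arctan2(zl[2],zl[0])
        F5=F4@Ro.from_euler("y",-q5).as_matrix()
        T=F5@np.c_[[0,0,-1],[0,1,0],[1,0,0]]@Ro.from_euler("z",-np.pi/2).as_matrix()
        w=Ro.from_matrix(T.T@R).as_rotvec();q6=-w[2]  # about tool z
        for q6 in (q6,q6+2*np.pi,q6-2*np.pi):
            q=np.array([q1,q2,q3,q4,q5,q6])
            p,TT=fk(q,K)
            if np.abs(p-P).max()>2e-3 or np.abs(TT-R).max()>1e-2: 
                q[5]=-q6;p,TT=fk(q,K)
                if np.abs(p-P).max()>2e-3 or np.abs(TT-R).max()>1e-2: continue
            m=np.minimum(q-LO,HI-q).min()
            if not lim or m>0: S.append((round(m,3),q))
    return S
E
cat > chk.py <<'E'
from kin import *
import g
Z=np.diag([-1.,-1,1])
P,R=g.disp(0);print([ (m,q.round(2)) for m,q in aik(P,R)])
for i in(4,3,2,1):
  for d in(0,.12):
    P,R=g.rack(i,d)
    for fl,RR in((0,R),(1,R@Z)):
        for m,q in aik(P,RR,False):
            if abs(q[5])<3.03: print(i,d,fl,m,q.round(2))
E
time python3 chk.py
```

```text
[(np.float64(0.626), array([ 0.93,  0.29, -0.38, -0.21, -0.7 , -2.4 ]))]
1 0.12 0 -0.668 [-0.08 -0.14 -1.08  2.34  0.03  2.4 ]
1 0.12 0 -0.189 [ 0.17 -0.13 -1.14  1.86 -0.13  2.67]
1 0.12 1 -0.668 [-0.08 -0.14 -1.08  2.34  0.03 -0.74]
1 0.12 1 -0.189 [ 0.17 -0.13 -1.14  1.86 -0.13 -0.47]
real	0m1.887s
user	0m1.410s
sys	0m0.255s
```

```bash
cat > scan.py <<'E'
from kin import *
import g
s=-g.RK[:,0]
def pose(i,d,tilt,ds,side=0,yaw=0):
    # approach still along deck normal, hand tilt reduced
    R=g.RK@Ro.from_euler("y",np.deg2rad(35-tilt)).as_matrix()
    if side: R=Ro.from_rotvec(s*np.deg2rad(side)).as_matrix()@R
    if yaw: R=Ro.from_rotvec(g.nR*np.deg2rad(yaw)).as_matrix()@R
    A=np.array(g.C[i])+ds*s+g.nR*d
    return A+g.G*R[:,2],R
if __name__=="__main__":
    P,R=pose(4,0,20,0);print(R[:,2],[(m,q.round(2)) for m,q in aik(P,R)])
    for i in(4,3,2,1):
      for ds in(0,.015):
        for side in(-4,0,4):
          print(i,ds,side,[(t,d,[(float(m),q.round(2).tolist()) for m,q in aik(*pose(i,d,t,ds,side))][:1]) for t in(20,24,27,30,33) for d in(0,.13) if len(aik(*pose(i,d,t,ds,side)))])
E
python3 scan.py
```

```text
[ 0.3416998  -0.01479943 -0.93969262] [(np.float64(0.279), array([ 0.17,  0.19, -0.74,  0.24, -0.31, -1.99]))]
4 0 -4 [(20, 0, [(0.155, [0.16, 0.18, -0.87, 0.6, -0.24, -2.36])]), (20, 0.13, [(0.252, [0.27, -0.09, -0.77, 0.3, -0.6, -2.14])]), (24, 0.13, [(0.161, [0.27, -0.13, -0.86, 0.41, -0.49, -2.24])]), (27, 0.13, [(0.084, [0.25, -0.15, -0.94, 0.53, -0.4, -2.35])])]
4 0 0 [(20, 0, [(0.279, [0.17, 0.19, -0.74, 0.24, -0.31, -1.99])]), (20, 0.13, [(0.316, [0.22, -0.08, -0.7, 0.15, -0.62, -1.95])]), (24, 0.13, [(0.234, [0.23, -0.12, -0.79, 0.23, -0.51, -2.02])]), (27, 0.13, [(0.164, [0.23, -0.14, -0.86, 0.31, -0.42, -2.1])]), (30, 0.13, [(0.083, [0.22, -0.17, -0.94, 0.43, -0.32, -2.21])])]
4 0 4 [(20, 0, [(0.394, [0.12, 0.2, -0.63, -0.03, -0.39, -1.69])]), (20, 0.13, [(0.388, [0.16, -0.07, -0.63, 0.0, -0.65, -1.75])]), (24, 0, [(0.271, [0.13, 0.18, -0.7, 0.01, -0.27, -1.73])]), (24, 0.13, [(0.32, [0.17, -0.1, -0.7, 0.04, -0.55, -1.79])]), (27, 0, [(0.158, [0.14, 0.17, -0.77, 0.09, -0.16, -1.81])]), (27, 0.13, [(0.264, [0.18, -0.13, -0.76, 0.07, -0.47, -1.83])]), (30, 0.13, [(0.201, [0.
[... 6245 characters left out ...]
055, [0.73, -0.09, -0.92, 0.75, -0.57, -2.98])])]
1 0.015 0 [(20, 0, [(0.197, [0.54, 0.19, -0.82, 0.64, -0.32, -2.74])]), (20, 0.13, [(0.278, [0.71, -0.05, -0.74, 0.39, -0.66, -2.6])]), (24, 0, [(0.029, [0.28, 0.16, -0.99, 1.44, -0.13, 2.98])]), (24, 0.13, [(0.177, [0.71, -0.09, -0.84, 0.54, -0.57, -2.75])]), (27, 0.13, [(0.099, [0.7, -0.11, -0.92, 0.69, -0.5, -2.89])])]
1 0.015 4 [(20, 0, [(0.24, [0.53, 0.19, -0.78, 0.46, -0.3, -2.53])]), (20, 0.13, [(0.298, [0.67, -0.07, -0.72, 0.3, -0.62, -2.47])]), (24, 0.13, [(0.192, [0.68, -0.1, -0.83, 0.45, -0.52, -2.63])]), (27, 0.13, [(0.107, [0.67, -0.12, -0.91, 0.61, -0.44, -2.77])]), (30, 0.13, [(0.018, [0.62, -0.14, -1.0, 0.83, -0.35, -2.95])])]
```

```bash
cat > scan2.py <<'E'
from scan import *
for i in(4,3,2,1):
  for t in(24,26,28,30):
    o=[]
    for side in(-16,-12,-8,0,4,8,12,16,20):
        ms=[]
        for d in(0,.06,.13):
            S=aik(*pose(i,d,t,0,side));ms.append(max([float(m) for m,q in S],default=-1))
        o.append((side,min(ms)))
    print(i,t,o)
E
python3 scan2.py
```

```text
4 24 [(-16, -1), (-12, -1), (-8, -1), (0, -1), (4, 0.271), (8, 0.392), (12, 0.491), (16, 0.561), (20, 0.62)]
4 26 [(-16, -1), (-12, -1), (-8, -1), (0, -1), (4, 0.2), (8, 0.348), (12, 0.468), (16, 0.546), (20, 0.607)]
4 28 [(-16, -1), (-12, -1), (-8, -1), (0, -1), (4, 0.107), (8, 0.307), (12, 0.439), (16, 0.532), (20, 0.595)]
4 30 [(-16, -1), (-12, -1), (-8, -1), (0, -1), (4, -1), (8, 0.27), (12, 0.414), (16, 0.52), (20, 0.584)]
3 24 [(-16, -1), (-12, -1), (-8, -1), (0, -1), (4, 0.119), (8, 0.278), (12, 0.39), (16, 0.47), (20, 0.539)]
3 26 [(-16, -1), (-12, -1), (-8, -1), (0, -1), (4, -1), (8, 0.206), (12, 0.348), (16, 0.448), (20, 0.522)]
3 28 [(-16, -1), (-12, -1), (-8, -1), (0, -1), (4, -1), (8, 0.114), (12, 0.305), (16, 0.426), (20, 0.506)]
3 30 [(-16, -1), (-12, -1), (-8, -1), (0, -1), (4, -1), (8, -1), (12, 0.266), (16, 0.405), (20, 0.491)]
2 24 [(-16, -1), (-12, -1), (-8, -1), (0, -1), (4, -1), (8, 0.128), (12, 0.276), (16, 0.379), (20, 0.459)]
2 26 [(-16, -1), (-12, -1), (-8, -1), (0, -1), (4, -1), (8, -1), (12, 0.203), (16, 0.342), (20, 0.433)]
2 28 [(-16, -1), (-12, -1), (-8, -1), (0, -1), (4, -1), (8, -1), (12, 0.108), (16, 0.298), (20, 0.407)]
2 30 [(-16, -1), (-12, -1), (-8, -1), (0, -1), (4, -1), (8, -1), (12, -1), (16, 0.255), (20, 0.38)]
1 24 [(-16, -1), (-12, -1), (-8, -1), (0, -1), (4, -1), (8, -1), (12, 0.127), (16, 0.272), (20, 0.38)]
1 26 [(-16, -1), (-12, -1), (-8, -1), (0, -1), (4, -1), (8, -1), (12, -1), (16, 0.198), (20, 0.336)]
1 28 [(-16, -1), (-12, -1), (-8, -1), (0, -1), (4, -1), (8, -1), (12, -1), (16, 0.105), (20, 0.289)]
1 30 [(-16, -1), (-12, -1), (-8, -1), (0, -1), (4, -1), (8, -1), (12, -1), (16, -1), (20, 0.23)]
```

```bash
cat > plan.py <<'E'
from g import *
from kin import aik,fk,K,LO,HI
G=.012
HT={4:(31,10),3:(28,12),2:(27,14),1:(27,17)}
s=-RK[:,0]
def Ry(i): return Ro.from_euler("y",np.deg2rad(35-HT[i][0])).as_matrix()
def rk(i,d,ds=0,lat=0):
    R=Ro.from_rotvec(s*np.deg2rad(HT[i][1])).as_matrix()@RK@Ry(i)
    return np.array(C[i])+ds*s+lat*RK[:,1]+nR*d+G*R[:,2],R
def tr(i,b,d,off=0):
    R=TR@Ry(i);return BAY[b]+[0,0,d]+G*R[:,2],R
def dp(i,d):
    R=DP@Ry(i);return M+nd*(.021+d)+G*R[:,2],R
def plan(*goals,rows=True):
    go(*goals)
    s_,p,R=cur();q=np.array(s_["q"])
    for P,Q in goals:
        rv=Ro.from_matrix(R.T@Q).as_rotvec();o=[]
        for a in np.linspace(0,1,9)[1:]:
            S=aik(p+a*(P-p),R@Ro.from_rotvec(a*rv).as_matrix())
            if not S: o.append("X");continue
            b=min(S,key=lambda t:np.abs(t[1]-q).max());o.append("%.2f/%.2f"%(b[0],np.abs(b[1]-q).max()));q=b[1]
        print("margin/jump",*o,"q",q.round(2));p,R=P,Q
E
python3 -c "
from plan import *
plan(rk(4,.14),rk(4,.05),rk(4,0))"
```

```text
t 2.30 w 0.0509 p [ 0.55   -0.1341  0.1583] f [-0.37 -0.1   0.19] m [-0.082  1.774  0.016] q [ 0.03 -0.02 -1.02  0.68 -0.   -2.31]
row 0.051 0.071 -0.233 -0.131 0.028 -0.01 | steps 1.5
row 0.038 0.06 0.067 -0.131 0.028 -0.01 | steps 1.8
row 0.032 0.054 0.233 -0.131 0.028 -0.01 | steps 1.0
margin/jump 0.14/0.44 0.20/0.14 0.24/0.10 0.27/0.08 0.30/0.07 0.33/0.06 0.35/0.05 0.38/0.04 q [ 0.05 -0.14 -0.64 -0.25 -0.53 -1.43]
margin/jump 0.38/0.02 0.38/0.02 0.38/0.03 0.39/0.03 0.39/0.03 0.40/0.03 0.40/0.03 0.39/0.03 q [ 0.01  0.06 -0.6  -0.39 -0.39 -1.24]
margin/jump 0.38/0.02 0.37/0.02 0.37/0.02 0.36/0.02 0.35/0.02 0.35/0.02 0.34/0.02 0.34/0.02 q [-0.01  0.17 -0.56 -0.5  -0.34 -1.11]
```

```bash
python3 -m inch '0.43 0.02 0.03 -0.1 -0.05 0.01 0; 0.43 0.05 0.07 -0.23 -0.13 0.03 -0.01; 0.43 0.05 0.07 -0.23 -0.13 0.03 -0.01; 0.43 0.05 0.07 -0.23 -0.13 0.03 -0.01; 0.43 0.05 0.07 -0.23 -0.13 0.03 -0.01; 0.43 0.05 0.07 -0.23 -0.13 0.03 -0.01'; python3 -c "
from plan import *
plan(rk(4,.05),rk(4,0))"
```

```text
t: 2.9
eef_pos: [0.5014, -0.1115, 0.2123]
ee_rot: [2.972, 0.546, 3.112]
force: [0.4, -0.4, 0.2]
width: 0.0502
t 2.90 w 0.0502 p [ 0.5014 -0.1115  0.2123] f [ 0.36 -0.36  0.15] m [-0.624  1.613 -0.168] q [ 0.05 -0.15 -0.64 -0.25 -0.53 -1.42]
row -0.011 -0.059 0.299 0.003 0.004 0.0 | steps 1.8
row -0.022 -0.089 0.463 0.003 0.004 0.0 | steps 1.0
margin/jump 0.38/0.03 0.38/0.03 0.39/0.03 0.39/0.03 0.40/0.03 0.40/0.03 0.40/0.03 0.39/0.03 q [ 0.01  0.06 -0.6  -0.39 -0.39 -1.24]
margin/jump 0.38/0.02 0.37/0.02 0.37/0.02 0.36/0.02 0.35/0.02 0.35/0.02 0.34/0.02 0.34/0.02 q [-0.01  0.17 -0.56 -0.5  -0.34 -1.11]
```

```bash
python3 -m inch '0.43 -0.004 -0.02 0.1 0 0 0; 0.43 -0.007 -0.04 0.2 0.003 0.004 0; 0.43 -0.011 -0.059 0.3 0.003 0.004 0; 0.43 -0.014 -0.068 0.35 0.003 0.004 0; 0.43 -0.014 -0.068 0.35 0.003 0.004 0; 0.43 -0.014 -0.068 0.35 0.003 0.004 0'
python3 - <<'E'
from plan import *
plan(rk(4,0))
for n in("top","scene"):
    f=arm.grab_frame(n);im=f["img"][:,:,::-1]
    c=im[150:240,280:430] if n=="top" else im[140:260,230:360]
    cv2.imwrite(f"pics/{n}2.png",cv2.resize(c,None,fx=4.5,fy=4.5,interpolation=cv2.INTER_CUBIC))
E
```

```text
t: 3.5
eef_pos: [0.5588, -0.1182, 0.119]
ee_rot: [2.98, 0.534, 3.114]
force: [-0.8, -1.0, 0.2]
width: 0.05
t 3.50 w 0.0500 p [ 0.5588 -0.1182  0.119 ] f [-0.81 -0.97  0.18] m [-0.501  1.635 -0.051] q [ 0.    0.1  -0.6  -0.42 -0.36 -1.21]
row -0.02 -0.01 0.105 -0.005 -0.007 0.0 | steps 0.6
margin/jump 0.36/0.01 0.36/0.01 0.35/0.01 0.35/0.01 0.35/0.01 0.34/0.01 0.34/0.01 0.34/0.01 q [-0.01  0.17 -0.56 -0.5  -0.34 -1.11]
```

View pics/scene2.png

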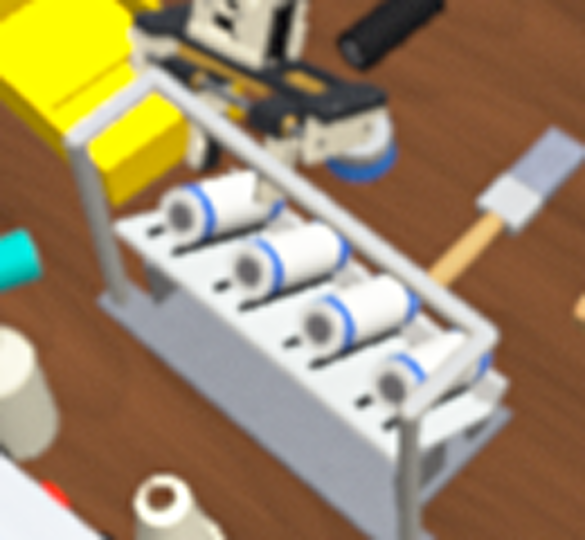

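View pics/top2.png

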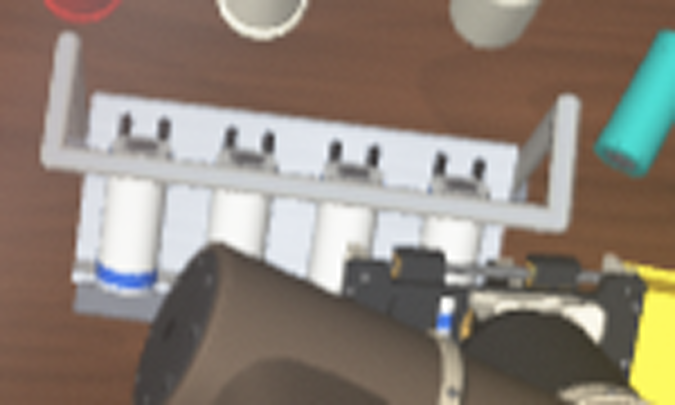

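The fingers stand either side of cartridge 4 (scene view around (240,180)) and the hand sits in front of the bar. Going down and closing.

```bash
python3 -m inch '0.43 -0.01 -0.005 0.05 -0.005 -0.007 0; 0.43 -0.02 -0.01 0.105 -0.005 -0.007 0; 0.43 -0.02 -0.01 0.105 -0.005 -0.007 0; 0.43 -0.02 -0.01 0.105 -0.005 -0.007 0; 0.43 -0.02 -0.01 0.105 -0.005 -0.007 0'; python3 -c "
from plan import *
plan(rk(4,0),rk(4,.15))"
```

```text
t: 4.1
eef_pos: [0.58, -0.1168, 0.0955]
ee_rot: [2.974, 0.543, 3.113]
force: [-0.5, -0.3, 0.2]
width: 0.0499
t 4.10 w 0.0499 p [ 0.58   -0.1168  0.0955] f [-0.54 -0.34  0.16] m [-0.479  1.727 -0.005] q [-0.02  0.17 -0.55 -0.5  -0.34 -1.11]
row 0.001 0.001 0.002 0.0 0.0 0.0 | steps 0.0
row 0.035 0.088 -0.489 0.0 0.0 0.0 | steps 3.0
margin/jump 0.34/0.01 0.34/0.00 0.34/0.00 0.34/0.00 0.34/0.00 0.34/0.00 0.34/0.00 0.34/0.00 q [-0.01  0.17 -0.56 -0.5  -0.34 -1.11]
margin/jump 0.35/0.05 0.37/0.05 0.40/0.05 0.40/0.04 0.39/0.04 0.38/0.04 0.38/0.04 0.38/0.04 q [ 0.06 -0.17 -0.64 -0.24 -0.55 -1.44]
```

No contact so far. Closing with 25 N.

```bash
python3 -m inch '0.6 0 0 0 0 0 0; 0.7 0 0 0 0 0 0; 0.7 0 0 0 0 0 0; 0.7 0 0 0 0 0 0' 25; python3 -c "
from plan import *
plan(rk(4,.15))"
```

```text
t: 4.5
eef_pos: [0.5802, -0.117, 0.0951]
ee_rot: [2.974, 0.542, 3.112]
force: [-4.1, -0.7, 6.3]
width: 0.0413
t 4.50 w 0.0413 p [ 0.5802 -0.117   0.0951] f [-4.1  -0.66  6.34] m [-0.206  1.861  0.267] q [-0.02  0.17 -0.55 -0.5  -0.34 -1.11]
row 0.035 0.088 -0.49 0.0 0.0 0.0 | steps 3.0
margin/jump 0.36/0.06 0.38/0.05 0.40/0.05 0.40/0.04 0.39/0.04 0.38/0.04 0.38/0.04 0.38/0.04 q [ 0.06 -0.17 -0.64 -0.24 -0.55 -1.44]
```

```bash
python3 -m inch '0.7 0.002 0.005 -0.03 0 0 0; 0.7 0.006 0.015 -0.09 0 0 0; 0.7 0.013 0.032 -0.18 0 0 0; 0.7 0.02 0.05 -0.28 0 0 0; 0.7 0.028 0.07 -0.39 0 0 0; 0.7 0.035 0.088 -0.49 0 0 0; 0.7 0.035 0.088 -0.49 0 0 0; 0.7 0.035 0.088 -0.49 0 0 0; 0.7 0.035 0.088 -0.49 0 0 0'; python3 -c "
from plan import *
plan(tr(4,'R',.12),tr(4,'R',.0))
plan(tr(4,'L',.12),tr(4,'L',.0))
plan(dp(4,.12),dp(4,0))
a=arm.grab_frame('scene');s=arm.get_state();print(s['t'],s['force'],s['width'])
cv2.imwrite('pics/scene3.png',a['img'][:,:,::-1])"
```

```text
t: 5.4
eef_pos: [0.4941, -0.1127, 0.2162]
ee_rot: [2.974, 0.54, 3.112]
force: [0.3, -0.4, -0.6]
width: 0.0413
t 5.40 w 0.0413 p [ 0.4941 -0.1127  0.2162] f [ 0.28 -0.36 -0.65] m [-0.58   1.896 -0.015] q [ 0.05 -0.16 -0.65 -0.24 -0.55 -1.44]
row 0.107 -1.015 0.087 0.171 0.575 0.116 | steps 6.1
row 0.313 -1.073 0.425 0.171 0.575 0.116 | steps 2.4
margin/jump 0.45/0.10 0.52/0.08 0.57/0.07 0.63/0.07 0.69/0.07 0.75/0.07 0.81/0.07 0.88/0.07 q [-0.37  0.41 -0.14  0.02 -1.09 -1.31]
margin/jump 0.86/0.03 0.85/0.03 0.83/0.03 0.82/0.03 0.80/0.03 0.79/0.03 0.78/0.03 0.77/0.03 q [-0.37  0.53 -0.25  0.02 -0.85 -1.31]
t 5.40 w 0.0413 p [ 0.4941 -0.1127  0.2162] f [ 0.28 -0.36 -0.65] m [-0.58   1.896 -0.015] q [ 0.05 -0.16 -0.65 -0.24 -0.55 -1.44]
row 0.083 -0.65 0.163 0.171 0.575 0.116 | steps 4.3
row 0.289 -0.707 0.502 0.171 0.575 0.116 | steps 2.4
margin/jump 0.43/0.08 0.48/0.07 0.52/0.06 0.57/0.06 0.62/0.06 0.67/0.06 0.71/0.06 0.77/0.06 q [-0.19  0.33 -0.25  0.01 -1.05 -1.48]
margin/jump 0.75/0.03 0.73/0.03 0.72/0.03 0.70/0.03 0.69/0.03 0.67/0.03 0.66/0.03 0.65/0.03 q [-0.19  0.47 -0.37  0.01 -0.8  -1.49]
t 5.40 w 0.0413 p [ 0.4941 -0.1127  0.2162] f [ 0.28 -0.36 -0.65] m [-0.58   1.896 -0.015] q [ 0.05 -0.16 -0.65 -0.24 -0.55 -1.44]
row 0.159 1.552 0.206 -0.07 0.567 0.124 | steps 9.4
row 0.356 1.592 0.551 -0.07 0.567 0.124 | steps 2.4
margin/jump 0.32/0.31 0.32/0.22 0.35/0.15 0.42/0.10 0.50/0.08 0.59/0.09 0.69/0.10 0.67/0.11 q [ 0.85  0.17 -0.21 -0.24 -1.04 -2.36]
margin/jump 0.67/0.03 0.68/0.03 0.68/0.03 0.69/0.03 0.69/0.03 0.70/0.03 0.71/0.03 0.71/0.03 q [ 0.88  0.32 -0.31 -0.28 -0.81 -2.32]
5.45 [ 0.63130142  0.24486173 -1.4893892 ] 0.04147653321069427
```

View pics/scene3.png

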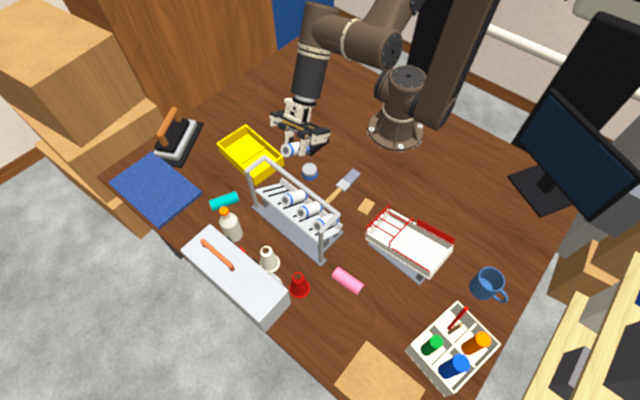

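Cartridge 4 is held clear of the rack (scene (292,148)). The force reading is noisy, so I'll average several.

```bash
cat > weigh.py <<'E'
from station import arm
import numpy as np
F=[]
for _ in range(8):
    F.append(arm.get_state()["force"]);arm.grab_frame("top")
F.append(arm.get_state()["force"])
print(np.mean(F,0).round(2),np.std(F,0).round(2),np.array(F)[:,2].round(2),arm.get_state()["t"])
E
python3 weigh.py; python3 -c "
from plan import *
plan(tr(4,'R',.12),tr(4,'R',.0))"
```

```text
[-0.14  0.29 -1.04] [0.61 0.62 0.52] [-1.49 -0.7  -0.18 -1.55 -1.09 -0.35 -0.96 -1.81 -1.24] 5.85
t 5.85 w 0.0412 p [ 0.4944 -0.1129  0.2166] f [-0.85 -0.42 -1.24] m [-0.567  1.827 -0.034] q [ 0.05 -0.16 -0.65 -0.24 -0.55 -1.44]
row 0.109 -1.015 0.088 0.171 0.576 0.116 | steps 6.1
row 0.315 -1.072 0.426 0.171 0.576 0.116 | steps 2.4
margin/jump 0.45/0.10 0.52/0.08 0.57/0.07 0.63/0.07 0.69/0.07 0.75/0.07 0.81/0.07 0.88/0.07 q [-0.37  0.41 -0.14  0.02 -1.09 -1.31]
margin/jump 0.86/0.03 0.85/0.03 0.83/0.03 0.82/0.03 0.80/0.03 0.79/0.03 0.78/0.03 0.77/0.03 q [-0.37  0.53 -0.25  0.02 -0.85 -1.31]
```

About 1 N, so cartridge 4 is spent. It goes to the right tray bay.

```bash
python3 -m inch '0.7 0.01 -0.07 0 0.01 0.05 0.01; 0.7 0.03 -0.2 0.01 0.03 0.15 0.03; 0.7 0.05 -0.35 0.03 0.06 0.25 0.05; 0.7 0.06 -0.5 0.04 0.09 0.34 0.07; 0.7 0.08 -0.65 0.05 0.11 0.42 0.08; 0.7 0.09 -0.8 0.06 0.14 0.5 0.1; 0.7 0.1 -0.92 0.08 0.16 0.55 0.11; 0.7 0.11 -1 0.088 0.171 0.576 0.116; 0.7 0.11 -1 0.088 0.171 0.576 0.116; 0.7 0.11 -1 0.088 0.171 0.576 0.116'; python3 -c "
from plan import *
plan(tr(4,'R',.05),tr(4,'R',.0))"
```

```text
t: 6.85
eef_pos: [0.4965, -0.4045, 0.1336]
ee_rot: [3.141, -0.071, 3.04]
force: [-0.1, 0.2, -0.3]
width: 0.0415
t 6.85 w 0.0415 p [ 0.4965 -0.4045  0.1336] f [-0.14  0.23 -0.31] m [-0.033 -0.262 -0.032] q [-0.37  0.41 -0.15  0.02 -1.09 -1.31]
row -0.02 -0.015 0.231 0.001 -0.001 -0.0 | steps 1.4
row -0.032 -0.015 0.397 0.001 -0.001 -0.0 | steps 1.0
margin/jump 0.87/0.01 0.86/0.02 0.85/0.02 0.84/0.02 0.83/0.02 0.82/0.02 0.82/0.02 0.81/0.02 q [-0.37  0.48 -0.21  0.02 -0.95 -1.31]
margin/jump 0.80/0.01 0.80/0.01 0.79/0.01 0.79/0.01 0.78/0.01 0.78/0.01 0.77/0.01 0.77/0.01 q [-0.37  0.53 -0.25  0.02 -0.85 -1.31]
```

```bash
python3 -m inch '0.7 -0.01 -0.01 0.1 0 0 0; 0.7 -0.02 -0.015 0.23 0 0 0; 0.7 -0.03 -0.015 0.32 0 0 0; 0.7 -0.032 -0.015 0.37 0 0 0; 0.7 -0.032 -0.015 0.38 0 0 0; 0.7 -0.032 -0.015 0.38 0 0 0'
python3 - <<'E'
from plan import *
plan(tr(4,'R',.0))
for n in("top","scene"):
    f=arm.grab_frame(n);im=f["img"][:,:,::-1]
    c=im[180:290,370:530] if n=="top" else im[100:200,190:340]
    cv2.imwrite(f"pics/{n}4.png",cv2.resize(c,None,fx=4.5,fy=4.5,interpolation=cv2.INTER_CUBIC))
E
```

```text
t: 7.45
eef_pos: [0.4985, -0.409, 0.0214]
ee_rot: [-3.141, -0.068, 3.041]
force: [-0.2, -0.3, -0.3]
width: 0.0408
t 7.45 w 0.0408 p [ 0.4985 -0.409   0.0214] f [-0.21 -0.25 -0.25] m [-0.014 -0.301  0.018] q [-0.37  0.53 -0.24  0.02 -0.86 -1.31]
row 0.003 -0.0 0.025 -0.001 0.001 0.001 | steps 0.1
margin/jump 0.77/0.00 0.77/0.00 0.77/0.00 0.77/0.00 0.77/0.00 0.77/0.00 0.77/0.00 0.77/0.00 q [-0.37  0.53 -0.25  0.02 -0.85 -1.31]
```

View pics/scene4.png

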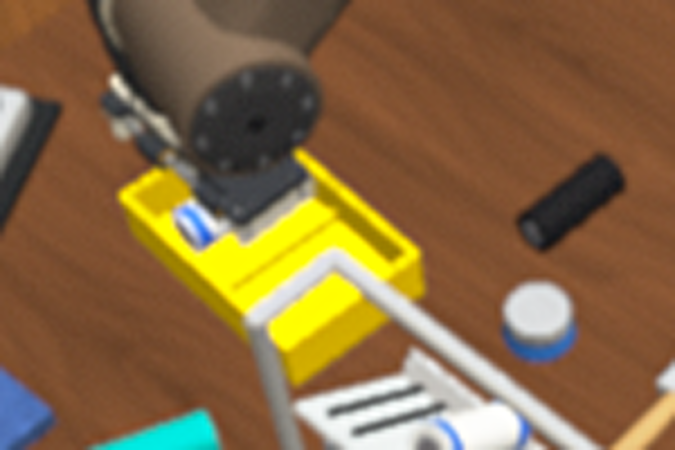

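The cartridge is in its bay and about 7 mm up. Lowering to contact.

```bash
python3 -m inch '0.7 0.001 0 0.01 0 0 0; 0.7 0.002 0 0.018 0 0 0; 0.7 0.003 0 0.022 0 0 0; 0.7 0.003 0 0.022 0 0 0; 0.7 0.003 0 0.022 0 0 0'; python3 -c "
from plan import *
plan(tr(4,'R',.0))"
```

```text
t: 8.05
eef_pos: [0.4966, -0.409, 0.0139]
ee_rot: [-3.142, -0.069, 3.041]
force: [1.2, 0.1, -1.0]
width: 0.0412
t 8.05 w 0.0412 p [ 0.4966 -0.409   0.0139] f [ 1.19  0.09 -1.02] m [ 0.031 -0.25   0.006] q [-0.37  0.53 -0.25  0.03 -0.85 -1.31]
row -0.002 0.0 -0.0 -0.0 0.0 0.0 | steps 0.0
margin/jump 0.77/0.00 0.77/0.00 0.77/0.00 0.77/0.00 0.77/0.00 0.77/0.00 0.77/0.00 0.77/0.00 q [-0.37  0.53 -0.25  0.02 -0.85 -1.31]
```

Nominal zero reached with no push yet. Next I'll lower in 1 mm steps until I feel it.

```bash
for k in 1; do python3 -m inch '0.7 0 0 0.004 0 0 0; 0.7 0 0 0.004 0 0 0'; done; python3 -m inch '0.7 0 0 0.004 0 0 0; 0.7 0 0 0.004 0 0 0'
```

```text
t: 8.25
eef_pos: [0.4967, -0.4091, 0.0137]
ee_rot: [-3.141, -0.069, 3.041]
force: [-2.5, 1.7, 7.6]
width: 0.0413
t: 8.45
eef_pos: [0.4967, -0.4091, 0.0136]
ee_rot: [-3.141, -0.069, 3.041]
force: [-4.2, 4.9, 15.3]
width: 0.0414
```

```bash
python3 -m inch '0.7 0 0 -0.004 0 0 0; 0.55 0 0 -0.005 0 0 0; 0.4 0 0 -0.005 0 0 0; 0.4 0 0 -0.005 0 0 0; 0.4 0 0 -0.05 0 0 0; 0.4 0 0 -0.15 0 0 0; 0.4 0 0 -0.3 0 0 0; 0.4 0 0 -0.45 0 0 0; 0.4 0 0 -0.55 0 0 0; 0.4 0 0 -0.55 0 0 0'
python3 - <<'E'
from plan import *
plan(rk(3,.16),rk(3,.13),rk(3,.03),rk(3,0))
for n in("top","scene"):
    f=arm.grab_frame(n);im=f["img"][:,:,::-1]
    c=im[180:290,370:530] if n=="top" else im[100:200,190:340]
    cv2.imwrite(f"pics/{n}5.png",cv2.resize(c,None,fx=4.5,fy=4.5,interpolation=cv2.INTER_CUBIC))
E
```

```text
t: 9.45
eef_pos: [0.5104, -0.4117, 0.1827]
ee_rot: [-3.137, -0.061, 3.041]
force: [-0.0, -0.3, 0.1]
width: 0.0527
t 9.45 w 0.0527 p [ 0.5104 -0.4117  0.1827] f [-0.01 -0.34  0.07] m [-0.08  -0.302  0.039] q [-0.37  0.39 -0.06  0.02 -1.18 -1.31]
row 0.197 1.224 -0.137 -0.202 -0.517 -0.131 | steps 7.5
row 0.135 1.228 -0.058 -0.202 -0.517 -0.131 | steps 0.6
row -0.072 1.24 0.203 -0.202 -0.517 -0.131 | steps 2.0
row -0.134 1.243 0.281 -0.202 -0.517 -0.131 | steps 0.6
margin/jump 0.88/0.08 0.81/0.08 0.73/0.07 0.66/0.07 0.59/0.08 0.51/0.09 0.43/0.12 0.33/0.17 q [ 0.27 -0.21 -0.69 -0.1  -0.57 -1.73]
margin/jump 0.33/0.01 0.33/0.01 0.33/0.01 0.33/0.01 0.33/0.01 0.33/0.01 0.33/0.01 0.33/0.01 q [ 0.25 -0.14 -0.69 -0.14 -0.5  -1.68]
margin/jump 0.33/0.03 0.33/0.03 0.34/0.03 0.34/0.03 0.35/0.03 0.36/0.03 0.36/0.03 0.34/0.03 q [ 0.18  0.09 -0.64 -0.3  -0.34 -1.46]
margin/jump 0.34/0.01 0.33/0.01 0.33/0.01 0.33/0.01 0.32/0.01 0.32/0.01 0.31/0.01 0.31/0.01 q [ 0.16  0.16 -0.61 -0.36 -0.31 -1.38]
```

View pics/scene5.png

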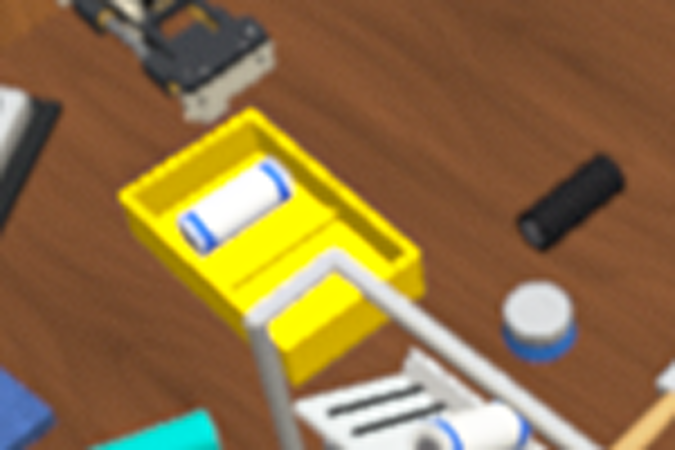

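Cartridge 4 lies flat in the right bay (around (235,205)). Going to cartridge 3.

```bash
python3 -m inch '0.43 0.03 0.1 -0.02 -0.02 -0.05 -0.01; 0.43 0.06 0.25 -0.05 -0.05 -0.14 -0.03; 0.43 0.09 0.4 -0.08 -0.08 -0.22 -0.05; 0.43 0.12 0.55 -0.1 -0.11 -0.3 -0.07; 0.43 0.15 0.7 -0.12 -0.13 -0.37 -0.09; 0.43 0.17 0.85 -0.13 -0.16 -0.44 -0.11; 0.43 0.19 0.95 -0.137 -0.18 -0.48 -0.12; 0.43 0.197 1 -0.137 -0.202 -0.517 -0.131; 0.43 0.197 1 -0.137 -0.202 -0.517 -0.131'; python3 -c "
from plan import *
plan(rk(3,.13),rk(3,.03),rk(3,0))"
```

```text
t: 10.45
eef_pos: [0.4802, -0.1044, 0.2201]
ee_rot: [2.941, 0.482, 3.125]
force: [0.1, -0.1, 0.2]
width: 0.05
t 10.45 w 0.0500 p [ 0.4802 -0.1044  0.2201] f [ 0.06 -0.08  0.16] m [-0.695  1.521  0.013] q [ 0.02 -0.16 -0.59 -0.3  -0.67 -1.37]
row -0.05 0.188 0.138 0.005 -0.008 -0.003 | steps 1.4
row -0.093 0.117 0.461 0.005 -0.008 -0.003 | steps 2.0
row -0.106 0.096 0.558 0.005 -0.008 -0.003 | steps 0.6
margin/jump 0.42/0.04 0.41/0.04 0.40/0.04 0.38/0.04 0.37/0.04 0.35/0.04 0.34/0.04 0.33/0.04 q [ 0.25 -0.14 -0.69 -0.14 -0.5  -1.68]
margin/jump 0.33/0.03 0.33/0.03 0.34/0.03 0.34/0.03 0.35/0.03 0.36/0.03 0.36/0.03 0.34/0.03 q [ 0.18  0.09 -0.64 -0.3  -0.34 -1.46]
margin/jump 0.34/0.01 0.33/0.01 0.33/0.01 0.33/0.01 0.32/0.01 0.32/0.01 0.31/0.01 0.31/0.01 q [ 0.16  0.16 -0.61 -0.36 -0.31 -1.38]
```

```bash
python3 -m inch '0.43 -0.025 0.1 0.07 0 0 0; 0.43 -0.05 0.188 0.138 0.005 -0.008 -0.003; 0.43 -0.05 0.188 0.138 0.005 -0.008 -0.003; 0.43 -0.05 0.188 0.138 0.005 -0.008 -0.003; 0.43 -0.065 0.164 0.245 0.005 -0.008 -0.003; 0.43 -0.08 0.14 0.355 0.005 -0.008 -0.003; 0.43 -0.093 0.117 0.461 0.005 -0.008 -0.003; 0.43 -0.093 0.117 0.461 0.005 -0.008 -0.003; 0.43 -0.093 0.117 0.461 0.005 -0.008 -0.003'; python3 -c "
from plan import *
plan(rk(3,0))"
```

```text
t: 11.35
eef_pos: [0.5674, -0.0471, 0.119]
ee_rot: [2.949, 0.488, 3.124]
force: [-0.4, -0.7, 0.4]
width: 0.05
t 11.35 w 0.0500 p [ 0.5674 -0.0471  0.119 ] f [-0.43 -0.74  0.4 ] m [-0.612  1.545 -0.042] q [ 0.18  0.1  -0.63 -0.3  -0.34 -1.46]
row -0.006 -0.009 0.096 -0.003 -0.002 -0.003 | steps 0.6
margin/jump 0.34/0.01 0.34/0.01 0.33/0.01 0.33/0.01 0.32/0.01 0.32/0.01 0.32/0.01 0.31/0.01 q [ 0.16  0.16 -0.61 -0.36 -0.31 -1.38]
```

```bash
python3 -m inch '0.43 -0.003 -0.005 0.05 -0.003 -0.002 -0.003; 0.43 -0.006 -0.009 0.096 -0.003 -0.002 -0.003; 0.43 -0.006 -0.009 0.096 -0.003 -0.002 -0.003; 0.43 -0.006 -0.009 0.096 -0.003 -0.002 -0.003; 0.55 -0.006 -0.009 0.096 -0.003 -0.002 -0.003; 0.7 -0.006 -0.009 0.096 -0.003 -0.002 -0.003; 0.7 -0.006 -0.009 0.096 -0.003 -0.002 -0.003; 0.7 -0.006 -0.009 0.096 -0.003 -0.002 -0.003' 25; python3 -c "
from plan import *
plan(rk(3,0),rk(3,.15))"
```

```text
t: 12.15
eef_pos: [0.5828, -0.0436, 0.0971]
ee_rot: [2.947, 0.496, 3.129]
force: [-4.7, -3.4, 4.9]
width: 0.0413
t 12.15 w 0.0413 p [ 0.5828 -0.0436  0.0971] f [-4.73 -3.4   4.89] m [-1.681  1.794 -0.456] q [ 0.16  0.16 -0.61 -0.37 -0.31 -1.38]
row 0.004 -0.004 0.006 0.001 0.004 0.002 | steps 0.1
row 0.062 0.1 -0.479 0.001 0.004 0.002 | steps 3.0
margin/jump 0.31/0.00 0.31/0.00 0.31/0.00 0.31/0.00 0.31/0.00 0.31/0.00 0.31/0.00 0.31/0.00 q [ 0.16  0.16 -0.61 -0.36 -0.31 -1.38]
margin/jump 0.33/0.05 0.35/0.05 0.36/0.05 0.35/0.04 0.34/0.04 0.33/0.04 0.33/0.04 0.33/0.04 q [ 0.26 -0.19 -0.69 -0.11 -0.55 -1.72]
```

```bash
python3 -m inch '0.7 0.004 0.006 -0.03 0 0 0; 0.7 0.012 0.018 -0.09 0 0 0; 0.7 0.023 0.036 -0.18 0 0 0; 0.7 0.036 0.058 -0.28 0 0 0; 0.7 0.05 0.081 -0.39 0 0 0; 0.7 0.062 0.1 -0.479 0 0.004 0.002; 0.7 0.062 0.1 -0.479 0 0.004 0.002; 0.7 0.062 0.1 -0.479 0 0.004 0.002; 0.7 0.062 0.1 -0.479 0 0.004 0.002'; python3 weigh.py; python3 -c "
from plan import *
plan(tr(3,'L',.12),tr(3,'L',.0))
plan(dp(3,.15),dp(3,0))"
```

```text
t: 13.05
eef_pos: [0.4965, -0.0403, 0.2155]
ee_rot: [2.946, 0.488, 3.127]
force: [0.4, -0.1, -0.3]
width: 0.0417
[-0.27 -0.07 -0.91] [0.53 0.48 0.3 ] [-0.28 -0.64 -0.82 -1.27 -1.03 -1.11 -0.89 -1.29 -0.91] 13.45
t 13.45 w 0.0413 p [ 0.4969 -0.0404  0.2155] f [-1.13  0.04 -0.91] m [-0.706  1.628 -0.051] q [ 0.26 -0.18 -0.7  -0.12 -0.54 -1.71]
row 0.083 -0.89 0.092 0.196 0.573 0.14 | steps 5.4
row 0.271 -0.959 0.439 0.196 0.573 0.14 | steps 2.4
margin/jump 0.41/0.10 0.47/0.08 0.53/0.07 0.58/0.07 0.64/0.07 0.69/0.07 0.74/0.07 0.80/0.07 q [-0.19  0.36 -0.22  0.01 -1.12 -1.49]
margin/jump 0.78/0.03 0.77/0.03 0.75/0.03 0.74/0.03 0.72/0.03 0.71/0.03 0.70/0.03 0.69/0.03 q [-0.19  0.49 -0.33  0.01 -0.87 -1.49]
t 13.45 w 0.0413 p [ 0.4969 -0.0404  0.2155] f [-1.13  0.04 -0.91] m [-0.706  1.628 -0.051] q [ 0.26 -0.18 -0.7  -0.12 -0.54 -1.71]
row 0.101 1.302 0.126 -0.045 0.564 0.135 | steps 7.9
row 0.325 1.337 0.572 -0.045 0.564 0.135 | steps 3.0
margin/jump 0.33/0.20 0.37/0.13 0.43/0.09 0.51/0.08 0.59/0.09 0.69/0.09 0.73/0.10 0.71/0.10 q [ 0.81  0.17 -0.13 -0.27 -1.17 -2.32]
margin/jump 0.71/0.04 0.72/0.04 0.72/0.04 0.73/0.04 0.74/0.04 0.75/0.03 0.76/0.03 0.77/0.03 q [ 0.85  0.34 -0.25 -0.32 -0.88 -2.26]
```

0.9 N, so cartridge 3 is spent as well. It goes to the left bay.

```bash
python3 -m inch '0.7 0 -0.07 -0.03 0.02 0.05 0.01; 0.7 0.01 -0.2 -0.05 0.04 0.12 0.03; 0.7 0.02 -0.33 -0.05 0.06 0.2 0.05; 0.7 0.04 -0.46 -0.03 0.09 0.29 0.07; 0.7 0.05 -0.6 0 0.12 0.38 0.09; 0.7 0.06 -0.73 0.03 0.15 0.46 0.11; 0.7 0.07 -0.83 0.06 0.18 0.53 0.13; 0.7 0.083 -0.89 0.09 0.196 0.573 0.14; 0.7 0.083 -0.89 0.09 0.196 0.573 0.14; 0.7 0.083 -0.89 0.09 0.196 0.573 0.14'; python3 -c "
from plan import *
plan(tr(3,'L',.007),tr(3,'L',.0))"
```

```text
t: 14.45
eef_pos: [0.508, -0.2972, 0.1339]
ee_rot: [3.141, -0.123, 3.04]
force: [-0.6, -0.1, -0.2]
width: 0.0413
t 14.45 w 0.0413 p [ 0.508  -0.2972  0.1339] f [-0.64 -0.08 -0.24] m [-0.027 -0.431 -0.008] q [-0.19  0.36 -0.22  0.01 -1.11 -1.49]
row -0.047 -0.0 0.373 0.001 -0.001 -0.001 | steps 2.3
row -0.05 -0.0 0.396 0.001 -0.001 -0.001 | steps 0.1
margin/jump 0.79/0.03 0.77/0.03 0.76/0.03 0.74/0.03 0.73/0.03 0.71/0.03 0.70/0.03 0.69/0.03 q [-0.19  0.48 -0.33  0.01 -0.88 -1.49]
margin/jump 0.69/0.00 0.69/0.00 0.69/0.00 0.69/0.00 0.69/0.00 0.69/0.00 0.69/0.00 0.69/0.00 q [-0.19  0.49 -0.33  0.01 -0.87 -1.49]
```

```bash
python3 -m inch '0.7 -0.01 0 0.1 0 0 0; 0.7 -0.03 0 0.22 0 0 0; 0.7 -0.04 0 0.31 0 0 0; 0.7 -0.045 0 0.36 0 0 0; 0.7 -0.05 0 0.385 0 0 0; 0.7 -0.05 0 0.395 0 0 0; 0.7 -0.05 0 0.395 0 0 0; 0.7 -0.05 0 0.395 0 0 0'; python3 -m inch '0.7 0 0 0.003 0 0 0; 0.7 0 0 0.003 0 0 0'
```

```text
t: 15.25
eef_pos: [0.5094, -0.2972, 0.017]
ee_rot: [3.141, -0.119, 3.04]
force: [-0.6, 0.2, -0.8]
width: 0.0416
t: 15.45
eef_pos: [0.5088, -0.2972, 0.0154]
ee_rot: [3.141, -0.12, 3.04]
force: [-0.3, 0.3, -0.9]
width: 0.0415
```

```bash
python3 -m inch '0.7 0 0 0.003 0 0 0; 0.7 0 0 0.003 0 0 0';  python3 -m inch '0.7 0 0 0.003 0 0 0; 0.7 0 0 0.003 0 0 0'
```

```text
t: 15.65
eef_pos: [0.5088, -0.2972, 0.0149]
ee_rot: [3.141, -0.121, 3.04]
force: [-1.4, 0.9, 6.0]
width: 0.0416
t: 15.85
eef_pos: [0.5088, -0.2972, 0.0148]
ee_rot: [-3.142, -0.12, 3.041]
force: [-3.3, 3.3, 12.8]
width: 0.0411
```

Contact. Releasing, then up (straight up, hand still tilted 7°).

```bash
python3 -m inch '0.7 0 0 -0.003 0 0 0; 0.55 0 0 -0.004 0 0 0; 0.4 0 0 -0.004 0 0 0; 0.4 0 0 -0.004 0 0 0; 0.4 0.005 0 -0.05 0 0 0; 0.4 0.018 0 -0.15 0 0 0; 0.4 0.037 0 -0.3 0 0 0; 0.4 0.055 0 -0.45 0 0 0; 0.4 0.067 0 -0.55 0 0 0; 0.4 0.067 0 -0.55 0 0 0'
python3 - <<'E'
from plan import *
plan(rk(2,.16),rk(2,.13),rk(2,.03),rk(2,0))
for n in("top","scene"):
    f=arm.grab_frame(n);im=f["img"][:,:,::-1]
    c=im[140:290,270:530] if n=="top" else im[100:270,190:400]
    cv2.imwrite(f"pics/{n}6.png",cv2.resize(c,None,fx=3,fy=3,interpolation=cv2.INTER_CUBIC))
E
```

```text
t: 16.85
eef_pos: [0.5108, -0.2983, 0.1855]
ee_rot: [-3.14, -0.112, 3.041]
force: [0.2, -0.3, -0.3]
width: 0.0525
t 16.85 w 0.0525 p [ 0.5108 -0.2983  0.1855] f [ 0.24 -0.33 -0.34] m [-0.081 -0.447 -0.01 ] q [-0.19  0.32 -0.16  0.01 -1.21 -1.49]
row 0.182 1.09 -0.116 -0.227 -0.548 -0.153 | steps 6.7
row 0.116 1.093 -0.041 -0.227 -0.548 -0.153 | steps 0.6
row -0.105 1.105 0.209 -0.227 -0.548 -0.153 | steps 2.0
row -0.171 1.108 0.284 -0.227 -0.548 -0.153 | steps 0.6
margin/jump 0.80/0.07 0.73/0.07 0.67/0.07 0.60/0.07 0.54/0.08 0.47/0.10 0.38/0.12 0.27/0.18 q [ 0.47 -0.22 -0.75  0.01 -0.53 -1.99]
margin/jump 0.27/0.01 0.27/0.01 0.27/0.01 0.27/0.01 0.27/0.01 0.27/0.01 0.27/0.01 0.27/0.01 q [ 0.44 -0.15 -0.75 -0.02 -0.46 -1.94]
margin/jump 0.27/0.03 0.28/0.03 0.28/0.03 0.29/0.03 0.30/0.03 0.31/0.03 0.30/0.03 0.28/0.04 q [ 0.35  0.08 -0.69 -0.19 -0.28 -1.7 ]
margin/jump 0.28/0.01 0.28/0.01 0.27/0.01 0.27/0.01 0.26/0.01 0.26/0.01 0.26/0.01 0.26/0.01 q [ 0.32  0.16 -0.65 -0.27 -0.26 -1.61]
```

View pics/scene6.png

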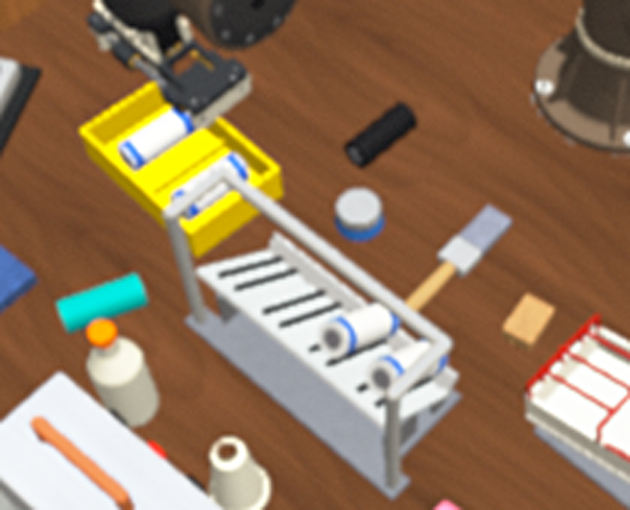

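Both spent cartridges lie in their bays, at about (155,137) and (210,182). Now cartridge 2.

```bash
python3 -m inch '0.43 0.05 0.08 -0.05 -0.02 -0.05 -0.01; 0.43 0.1 0.2 -0.1 -0.05 -0.13 -0.03; 0.43 0.13 0.34 -0.13 -0.09 -0.22 -0.06; 0.43 0.15 0.48 -0.14 -0.12 -0.3 -0.08; 0.43 0.16 0.62 -0.14 -0.15 -0.38 -0.1; 0.43 0.17 0.76 -0.14 -0.18 -0.45 -0.12; 0.43 0.18 0.88 -0.12 -0.2 -0.5 -0.14; 0.43 0.182 0.98 -0.116 -0.227 -0.548 -0.153; 0.43 0.182 0.98 -0.116 -0.227 -0.548 -0.153; 0.43 0.182 0.98 -0.116 -0.227 -0.548 -0.153'; python3 -c "
from plan import *
plan(rk(2,.13),rk(2,.03),rk(2,0))"
```

```text
t: 17.95
eef_pos: [0.4875, 0.0008, 0.2198]
ee_rot: [2.914, 0.464, 3.136]
force: [-0.2, 0.2, -0.0]
width: 0.0498
t 17.95 w 0.0498 p [0.4875 0.0008 0.2198] f [-0.18  0.21 -0.02] m [-0.753  1.43  -0.024] q [ 0.36 -0.21 -0.71 -0.11 -0.57 -1.8 ]
row -0.041 0.079 0.111 0.003 -0.01 -0.002 | steps 0.9
row -0.09 -0.002 0.431 0.003 -0.01 -0.002 | steps 2.0
row -0.104 -0.027 0.527 0.003 -0.01 -0.002 | steps 0.6
margin/jump 0.31/0.02 0.31/0.02 0.30/0.02 0.30/0.02 0.29/0.02 0.28/0.02 0.28/0.02 0.27/0.02 q [ 0.44 -0.15 -0.75 -0.02 -0.46 -1.94]
margin/jump 0.27/0.03 0.28/0.03 0.28/0.03 0.29/0.03 0.30/0.03 0.31/0.03 0.30/0.03 0.28/0.04 q [ 0.35  0.08 -0.69 -0.19 -0.28 -1.7 ]
margin/jump 0.28/0.01 0.28/0.01 0.27/0.01 0.27/0.01 0.26/0.01 0.26/0.01 0.26/0.01 0.26/0.01 q [ 0.32  0.16 -0.65 -0.27 -0.26 -1.61]
```

```bash
python3 -m inch '0.43 -0.02 0.04 0.06 0 0 0; 0.43 -0.041 0.079 0.111 0.003 -0.01 -0.002; 0.43 -0.041 0.079 0.111 0.003 -0.01 -0.002; 0.43 -0.041 0.079 0.111 0.003 -0.01 -0.002; 0.43 -0.057 0.052 0.22 0.003 -0.01 -0.002; 0.43 -0.073 0.025 0.325 0.003 -0.01 -0.002; 0.43 -0.09 -0.002 0.431 0.003 -0.01 -0.002; 0.43 -0.09 -0.002 0.431 0.003 -0.01 -0.002; 0.43 -0.09 -0.002 0.431 0.003 -0.01 -0.002'; python3 -c "
from plan import *
plan(rk(2,0))"
```

```text
t: 18.85
eef_pos: [0.5694, 0.0273, 0.1193]
ee_rot: [2.917, 0.474, 3.132]
force: [-0.0, -0.2, 0.5]
width: 0.0501
t 18.85 w 0.0501 p [0.5694 0.0273 0.1193] f [-0.01 -0.23  0.53] m [-0.756  1.482 -0.002] q [ 0.35  0.09 -0.69 -0.19 -0.28 -1.7 ]
row -0.01 -0.018 0.096 -0.002 0.0 -0.004 | steps 0.6
margin/jump 0.28/0.01 0.28/0.01 0.27/0.01 0.27/0.01 0.27/0.01 0.26/0.01 0.26/0.01 0.26/0.01 q [ 0.32  0.16 -0.65 -0.27 -0.26 -1.61]
```

```bash
python3 -m inch '0.43 -0.005 -0.009 0.05 -0.002 0 -0.004; 0.43 -0.01 -0.018 0.096 -0.002 0 -0.004; 0.43 -0.01 -0.018 0.096 -0.002 0 -0.004; 0.43 -0.01 -0.018 0.096 -0.002 0 -0.004; 0.55 -0.01 -0.018 0.096 -0.002 0 -0.004; 0.7 -0.01 -0.018 0.096 -0.002 0 -0.004; 0.7 -0.01 -0.018 0.096 -0.002 0 -0.004; 0.7 -0.01 -0.018 0.096 -0.002 0 -0.004' 30; python3 -c "
from plan import *
plan(rk(2,0),rk(2,.15))"
```

```text
t: 19.65
eef_pos: [0.5853, 0.0284, 0.0968]
ee_rot: [2.916, 0.479, 3.138]
force: [-2.8, -9.1, 5.7]
width: 0.0414
t 19.65 w 0.0414 p [0.5853 0.0284 0.0968] f [-2.83 -9.09  5.74] m [-3.333  1.257 -1.193] q [ 0.32  0.15 -0.65 -0.27 -0.25 -1.6 ]
row 0.003 -0.002 0.006 0.001 0.004 0.002 | steps 0.0
row 0.069 0.119 -0.474 0.001 0.004 0.002 | steps 3.0
margin/jump 0.25/0.00 0.25/0.00 0.26/0.00 0.26/0.00 0.26/0.00 0.26/0.00 0.26/0.00 0.26/0.00 q [ 0.32  0.16 -0.65 -0.27 -0.26 -1.61]
margin/jump 0.27/0.06 0.29/0.06 0.30/0.05 0.29/0.05 0.28/0.04 0.28/0.04 0.27/0.04 0.27/0.04 q [ 0.46 -0.2  -0.75 -0.   -0.5  -1.98]
```

```bash
python3 -m inch '0.7 0.004 0.007 -0.03 0 0 0; 0.7 0.013 0.022 -0.09 0 0 0; 0.7 0.026 0.045 -0.18 0 0 0; 0.7 0.04 0.07 -0.28 0 0 0; 0.7 0.056 0.097 -0.39 0 0 0; 0.7 0.069 0.119 -0.474 0 0.004 0.002; 0.7 0.069 0.119 -0.474 0 0.004 0.002; 0.7 0.069 0.119 -0.474 0 0.004 0.002; 0.7 0.069 0.119 -0.474 0 0.004 0.002'; python3 weigh.py
python3 - <<'E'
from plan import *
plan(dp(2,.15),dp(2,0))
f=arm.grab_frame("scene");im=f["img"][:,:,::-1]
cv2.imwrite(f"pics/scene7.png",cv2.resize(im[90:260,210:460],None,fx=3,fy=3,interpolation=cv2.INTER_CUBIC))
E
```

```text
t: 20.55
eef_pos: [0.4992, 0.0326, 0.2151]
ee_rot: [2.916, 0.472, 3.137]
force: [0.1, 0.1, -2.7]
width: 0.0414
[ 0.12 -0.1  -2.78] [0.4  0.34 0.45] [-2.74 -3.49 -2.89 -3.36 -3.13 -2.16 -2.44 -2.4  -2.38] 20.95
t 20.95 w 0.0412 p [0.4998 0.0327 0.2155] f [ 0.82 -0.35 -2.38] m [-0.984  2.003  0.011] q [ 0.46 -0.2  -0.75 -0.01 -0.5  -1.97]
row 0.101 1.06 0.115 -0.017 0.561 0.148 | steps 6.4
row 0.316 1.081 0.565 -0.017 0.561 0.148 | steps 3.0
margin/jump 0.32/0.11 0.38/0.09 0.46/0.09 0.54/0.09 0.63/0.09 0.72/0.09 0.74/0.09 0.72/0.09 q [ 0.8   0.18 -0.12 -0.29 -1.19 -2.31]
margin/jump 0.72/0.04 0.73/0.04 0.74/0.04 0.75/0.04 0.75/0.04 0.76/0.03 0.77/0.03 0.78/0.03 q [ 0.84  0.35 -0.24 -0.33 -0.91 -2.25]
```

View pics/scene7.png

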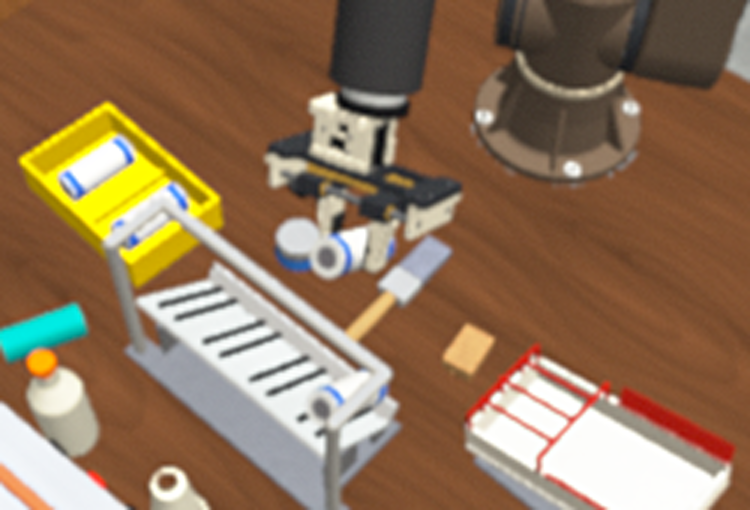

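2.8 N, so cartridge 2 is fresh. It goes over the dispenser.

```bash
python3 -m inch '0.7 0 0.06 -0.04 0 0.04 0.01; 0.7 0.01 0.18 -0.07 0 0.12 0.03; 0.7 0.03 0.32 -0.07 -0.01 0.2 0.05; 0.7 0.05 0.46 -0.05 -0.01 0.28 0.07; 0.7 0.06 0.6 -0.02 -0.01 0.36 0.09; 0.7 0.08 0.74 0.02 -0.01 0.44 0.11; 0.7 0.09 0.87 0.06 -0.017 0.51 0.13; 0.7 0.1 0.96 0.09 -0.017 0.55 0.145; 0.7 0.101 1 0.11 -0.017 0.561 0.148; 0.7 0.101 1 0.11 -0.017 0.561 0.148; 0.7 0.101 1 0.11 -0.017 0.561 0.148'; python3 -c "
from plan import *
plan(dp(2,.1),dp(2,.03),dp(2,0))"
```

```text
t: 22.1
eef_pos: [0.4583, 0.3322, 0.2332]
ee_rot: [2.896, -0.134, 3.124]
force: [-0.5, 0.1, -2.9]
width: 0.0417
t 22.10 w 0.0417 p [0.4583 0.3322 0.2332] f [-0.5   0.06 -2.91] m [-1.161 -0.604  0.027] q [ 0.78  0.17 -0.14 -0.29 -1.19 -2.28]
row -0.018 0.061 0.174 -0.001 0.001 0.001 | steps 1.1
row -0.05 0.061 0.405 -0.001 0.001 0.001 | steps 1.4
row -0.064 0.061 0.504 -0.001 0.001 0.001 | steps 0.6
margin/jump 0.74/0.01 0.74/0.01 0.74/0.01 0.74/0.01 0.74/0.01 0.74/0.01 0.74/0.01 0.74/0.01 q [ 0.82  0.23 -0.17 -0.3  -1.09 -2.29]
margin/jump 0.74/0.02 0.74/0.02 0.75/0.02 0.75/0.02 0.75/0.02 0.76/0.02 0.76/0.02 0.77/0.02 q [ 0.83  0.31 -0.22 -0.32 -0.96 -2.26]
margin/jump 0.77/0.01 0.77/0.01 0.77/0.01 0.77/0.01 0.78/0.01 0.78/0.01 0.78/0.01 0.78/0.01 q [ 0.84  0.35 -0.24 -0.33 -0.91 -2.25]
```

```bash
python3 -m inch '0.7 -0.005 0.03 0.06 0 0 0; 0.7 -0.018 0.061 0.174 -0.001 0.001 0.001; 0.7 -0.018 0.061 0.174 -0.001 0.001 0.001; 0.7 -0.03 0.061 0.25 0 0 0; 0.7 -0.04 0.061 0.34 0 0 0; 0.7 -0.05 0.061 0.405 0 0 0; 0.7 -0.05 0.061 0.405 0 0 0; 0.7 -0.05 0.061 0.405 0 0 0'
python3 - <<'E'
from plan import *
plan(dp(2,0.01),dp(2,0))
for n in("top","scene"):
    f=arm.grab_frame(n);im=f["img"][:,:,::-1]
    c=im[180:280,160:290] if n=="top" else im[170:290,340:480]
    cv2.imwrite(f"pics/{n}8.png",cv2.resize(c,None,fx=5,fy=5,interpolation=cv2.INTER_CUBIC))
E
```

```text
t: 22.9
eef_pos: [0.4593, 0.3796, 0.1206]
ee_rot: [2.894, -0.133, 3.124]
force: [0.1, 1.0, -1.7]
width: 0.0412
t 22.90 w 0.0412 p [0.4593 0.3796 0.1206] f [ 0.06  1.02 -1.72] m [-1.069 -0.585  0.005] q [ 0.83  0.31 -0.22 -0.32 -0.96 -2.26]
row -0.008 -0.001 0.072 0.001 0.002 0.001 | steps 0.4
row -0.013 -0.001 0.105 0.001 0.002 0.001 | steps 0.2
margin/jump 0.77/0.00 0.77/0.00 0.77/0.00 0.77/0.00 0.77/0.00 0.77/0.00 0.78/0.00 0.78/0.00 q [ 0.84  0.34 -0.23 -0.33 -0.93 -2.25]
margin/jump 0.78/0.00 0.78/0.00 0.78/0.00 0.78/0.00 0.78/0.00 0.78/0.00 0.78/0.00 0.78/0.00 q [ 0.84  0.35 -0.24 -0.33 -0.91 -2.25]
```

View pics/scene8.png

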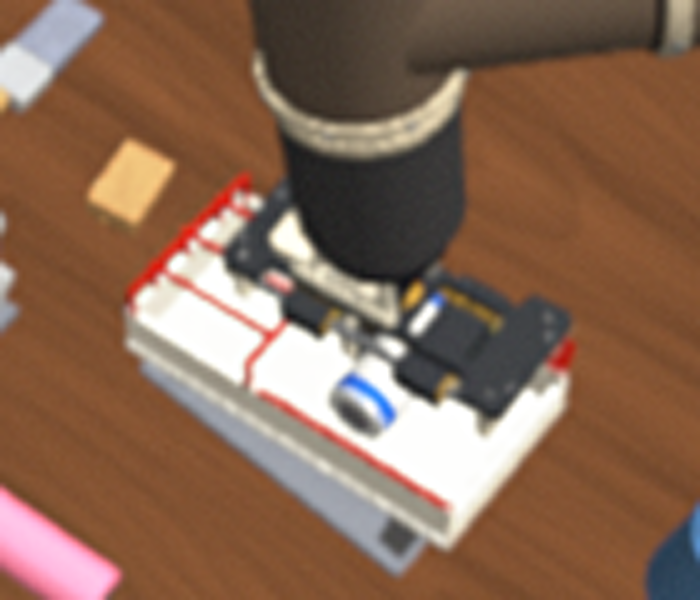

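View pics/top8.png

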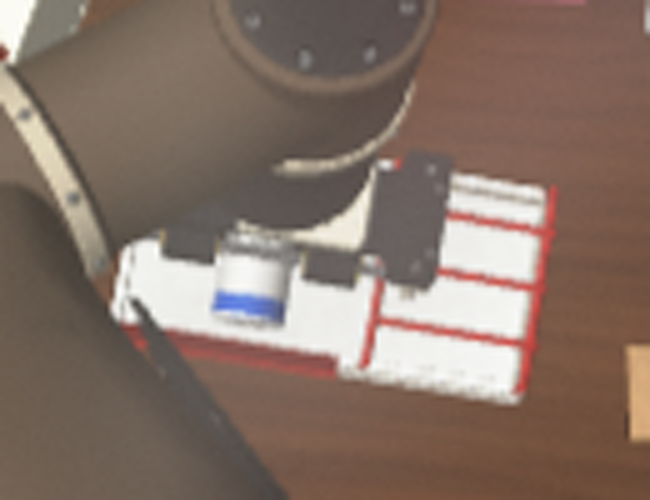

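The cartridge is centred across the channel (top view (250,280)), with the hand's edge over the first wires but well above them. Lowering further.

```bash
python3 -m inch '0.7 -0.004 -0.001 0.035 0.001 0.002 0.001; 0.7 -0.008 -0.001 0.072 0.001 0.002 0.001; 0.7 -0.011 -0.001 0.09 0.001 0.002 0.001; 0.7 -0.012 -0.001 0.097 0.001 0.002 0.001; 0.7 -0.012 -0.001 0.097 0.001 0.002 0.001; 0.7 -0.012 -0.001 0.097 0.001 0.002 0.001'; python3 -m inch '0.7 0 0 0.004 0 0 0; 0.7 0 0 0.004 0 0 0;0.7 0 0 0.004 0 0 0'; python3 -c "
from plan import *
plan(dp(2,0.0))"
```

```text
t: 23.6
eef_pos: [0.4587, 0.3871, 0.0905]
ee_rot: [2.896, -0.137, 3.123]
force: [-0.4, -0.5, -3.6]
width: 0.0412
t: 23.9
eef_pos: [0.4588, 0.3871, 0.0904]
ee_rot: [2.896, -0.136, 3.124]
force: [-2.4, -3.4, 4.6]
width: 0.041
t 23.90 w 0.0410 p [0.4588 0.3871 0.0904] f [-2.44 -3.4   4.58] m [-1.641  0.447  0.297] q [ 0.84  0.35 -0.24 -0.33 -0.91 -2.25]
row -0.002 -0.001 0.001 -0.001 -0.001 0.0 | steps 0.0
margin/jump 0.78/0.00 0.78/0.00 0.78/0.00 0.78/0.00 0.78/0.00 0.78/0.00 0.78/0.00 0.78/0.00 q [ 0.84  0.35 -0.24 -0.33 -0.91 -2.25]
```

```bash
python3 -m inch '0.7 0 0 -0.002 0 0 0; 0.55 0 0 -0.003 0 0 0; 0.45 0 0 -0.003 0 0 0; 0.43 0 0 -0.003 0 0 0; 0.4 0.004 0 -0.03 0 0 0; 0.4 0.011 0 -0.08 0 0 0; 0.4 0.022 0 -0.16 0 0 0; 0.4 0.036 0 -0.26 0 0 0; 0.4 0.05 0 -0.36 0 0 0; 0.4 0.063 0 -0.45 0 0 0; 0.4 0.063 0 -0.45 0 0 0'
python3 - <<'E'
from plan import *
plan(rk(1,.16),rk(1,.13),rk(1,.03),rk(1,0))
for n in("top","scene"):
    f=arm.grab_frame(n);im=f["img"][:,:,::-1]
    c=im[180:280,160:290] if n=="top" else im[170:290,340:480]
    cv2.imwrite(f"pics/{n}9.png",cv2.resize(c,None,fx=5,fy=5,interpolation=cv2.INTER_CUBIC))
E
```

```text
t: 25.0
eef_pos: [0.4591, 0.3548, 0.2282]
ee_rot: [2.89, -0.129, 3.124]
force: [0.1, 0.0, 0.4]
width: 0.0527
t 25.00 w 0.0527 p [0.4591 0.3548 0.2282] f [0.07 0.03 0.43] m [-0.851 -0.432 -0.006] q [ 0.81  0.19 -0.13 -0.29 -1.16 -2.31]
row -0.14 -0.804 -0.217 -0.023 -0.554 -0.169 | steps 5.1
row -0.208 -0.823 -0.146 -0.023 -0.554 -0.169 | steps 0.6
row -0.433 -0.889 0.091 -0.023 -0.554 -0.169 | steps 2.0
row -0.5 -0.909 0.163 -0.023 -0.554 -0.169 | steps 0.6
margin/jump 0.74/0.08 0.72/0.09 0.64/0.09 0.55/0.09 0.47/0.09 0.39/0.09 0.31/0.09 0.24/0.10 q [ 0.62 -0.22 -0.78  0.09 -0.46 -2.19]
margin/jump 0.24/0.01 0.23/0.01 0.23/0.01 0.23/0.01 0.24/0.01 0.24/0.01 0.24/0.01 0.24/0.01 q [ 0.59 -0.15 -0.78  0.05 -0.39 -2.13]
margin/jump 0.24/0.03 0.24/0.03 0.25/0.03 0.26/0.03 0.27/0.04 0.25/0.04 0.24/0.04 0.23/0.05 q [ 0.49  0.09 -0.71 -0.15 -0.23 -1.85]
margin/jump 0.22/0.01 0.22/0.01 0.22/0.02 0.22/0.02 0.21/0.02 0.21/0.02 0.21/0.02 0.21/0.02 q [ 0.45  0.17 -0.66 -0.25 -0.21 -1.73]
```

View pics/scene9.png

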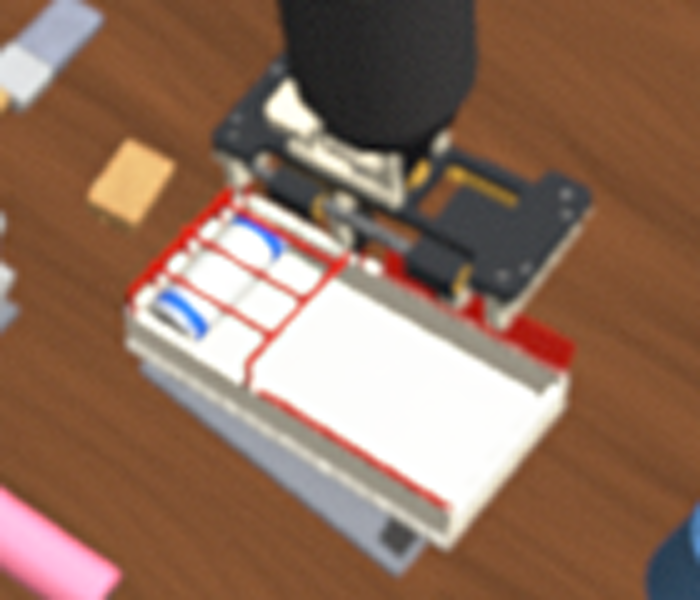

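View pics/top9.png

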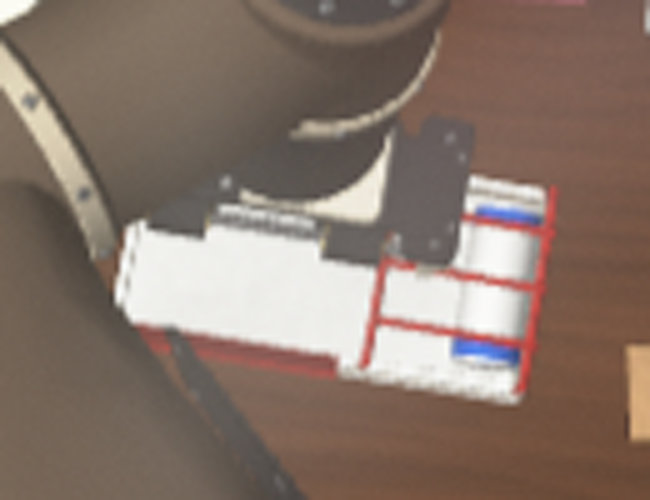

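It rolled square to the stop under the wires (scene (215,270)). Now cartridge 1.

```bash
python3 -m inch '0.43 -0.01 -0.06 -0.05 0 -0.04 -0.01; 0.43 -0.03 -0.18 -0.1 0 -0.12 -0.04; 0.43 -0.05 -0.32 -0.14 -0.01 -0.22 -0.07; 0.43 -0.08 -0.46 -0.17 -0.02 -0.32 -0.1; 0.43 -0.1 -0.58 -0.19 -0.02 -0.4 -0.12; 0.43 -0.12 -0.7 -0.2 -0.02 -0.48 -0.15; 0.43 -0.14 -0.78 -0.217 -0.023 -0.53 -0.165; 0.43 -0.14 -0.804 -0.217 -0.023 -0.554 -0.169; 0.43 -0.14 -0.804 -0.217 -0.023 -0.554 -0.169; 0.43 -0.14 -0.804 -0.217 -0.023 -0.554 -0.169'; python3 -c "
from plan import *
plan(rk(1,.13),rk(1,.03),rk(1,0))"
```

```text
t: 26.1
eef_pos: [0.4946, 0.1041, 0.2207]
ee_rot: [2.875, 0.469, -3.136]
force: [0.1, 0.3, -0.3]
width: 0.0502
t 26.10 w 0.0502 p [0.4946 0.1041 0.2207] f [ 0.09  0.31 -0.31] m [-0.874  1.457 -0.014] q [ 0.63 -0.21 -0.8   0.09 -0.46 -2.2 ]
row -0.028 -0.025 0.084 -0.005 -0.008 0.001 | steps 0.5
row -0.075 -0.121 0.399 -0.005 -0.008 0.001 | steps 2.0
row -0.089 -0.149 0.494 -0.005 -0.008 0.001 | steps 0.6
margin/jump 0.23/0.01 0.23/0.01 0.23/0.01 0.23/0.01 0.23/0.01 0.23/0.01 0.23/0.01 0.24/0.01 q [ 0.59 -0.15 -0.78  0.05 -0.39 -2.13]
margin/jump 0.24/0.03 0.24/0.03 0.25/0.03 0.26/0.03 0.27/0.04 0.25/0.04 0.24/0.04 0.23/0.05 q [ 0.49  0.09 -0.71 -0.15 -0.23 -1.85]
margin/jump 0.22/0.01 0.22/0.01 0.22/0.02 0.22/0.02 0.21/0.02 0.21/0.02 0.21/0.02 0.21/0.02 q [ 0.45  0.17 -0.66 -0.25 -0.21 -1.73]
```

```bash
python3 -m inch '0.43 -0.028 -0.025 0.084 -0.005 -0.008 0.001; 0.43 -0.028 -0.025 0.084 -0.005 -0.008 0.001; 0.43 -0.028 -0.025 0.084 -0.005 -0.008 0.001; 0.43 -0.044 -0.057 0.19 -0.005 -0.008 0.001; 0.43 -0.06 -0.09 0.295 -0.005 -0.008 0.001; 0.43 -0.075 -0.121 0.399 -0.005 -0.008 0.001; 0.43 -0.075 -0.121 0.399 -0.005 -0.008 0.001; 0.43 -0.075 -0.121 0.399 -0.005 -0.008 0.001'; python3 -c "
from plan import *
plan(rk(1,0.003),rk(1,0))"
```

```text
t: 26.9
eef_pos: [0.5714, 0.1012, 0.1188]
ee_rot: [2.869, 0.475, -3.139]
force: [0.3, -0.4, -0.1]
width: 0.05
t 26.90 w 0.0500 p [0.5714 0.1012 0.1188] f [ 0.32 -0.41 -0.08] m [-0.891  1.497 -0.026] q [ 0.48  0.1  -0.71 -0.15 -0.23 -1.85]
row -0.013 -0.026 0.084 -0.0 -0.001 -0.001 | steps 0.5
row -0.014 -0.029 0.093 -0.0 -0.001 -0.001 | steps 0.1
margin/jump 0.23/0.01 0.22/0.01 0.22/0.01 0.22/0.01 0.21/0.01 0.21/0.01 0.21/0.01 0.21/0.01 q [ 0.46  0.16 -0.67 -0.24 -0.21 -1.74]
margin/jump 0.21/0.00 0.21/0.00 0.21/0.00 0.21/0.00 0.21/0.00 0.21/0.00 0.21/0.00 0.21/0.00 q [ 0.45  0.17 -0.66 -0.25 -0.21 -1.73]
```

```bash
python3 -m inch '0.43 -0.006 -0.013 0.042 0 0 0; 0.43 -0.013 -0.026 0.084 0 0 0; 0.43 -0.013 -0.026 0.084 0 0 0; 0.43 -0.013 -0.026 0.084 0 0 0; 0.55 -0.013 -0.026 0.084 0 0 0; 0.7 -0.013 -0.026 0.084 0 0 0; 0.7 -0.013 -0.026 0.084 0 0 0; 0.7 -0.013 -0.026 0.084 0 0 0' 30; python3 -c "
from plan import *
plan(rk(1,0),rk(1,.15))"
```

```text
t: 27.7
eef_pos: [0.5866, 0.0998, 0.0987]
ee_rot: [2.868, 0.478, -3.139]
force: [-2.6, -4.9, 5.8]
width: 0.0412
t 27.70 w 0.0412 p [0.5866 0.0998 0.0987] f [-2.56 -4.91  5.77] m [-2.02   1.421 -0.485] q [ 0.45  0.16 -0.67 -0.24 -0.21 -1.73]
row 0.001 -0.002 0.015 0.0 0.002 0.0 | steps 0.1
row 0.066 0.144 -0.459 0.0 0.002 0.0 | steps 3.0
margin/jump 0.21/0.00 0.21/0.00 0.21/0.00 0.21/0.00 0.21/0.00 0.21/0.00 0.21/0.00 0.21/0.00 q [ 0.45  0.17 -0.66 -0.25 -0.21 -1.73]
margin/jump 0.22/0.08 0.23/0.07 0.26/0.07 0.26/0.06 0.25/0.05 0.24/0.04 0.24/0.04 0.23/0.04 q [ 0.61 -0.19 -0.78  0.08 -0.44 -2.17]
```

```bash
python3 -m inch '0.7 0.004 0.009 -0.03 0 0 0; 0.7 0.013 0.028 -0.09 0 0 0; 0.7 0.026 0.056 -0.18 0 0 0; 0.7 0.04 0.088 -0.28 0 0 0; 0.7 0.055 0.12 -0.385 0 0 0; 0.7 0.066 0.144 -0.459 0 0.002 0; 0.7 0.066 0.144 -0.459 0 0.002 0; 0.7 0.066 0.144 -0.459 0 0.002 0; 0.7 0.066 0.144 -0.459 0 0.002 0'; python3 weigh.py
python3 - <<'E'
from plan import *
plan(dp(1,.15),dp(1,0))
E
```

```text
t: 28.6
eef_pos: [0.5025, 0.1042, 0.2155]
ee_rot: [2.869, 0.474, -3.139]
force: [0.3, -0.5, -3.9]
width: 0.0412
[-0.07  0.28 -3.31] [0.47 0.63 0.52] [-3.91 -4.5  -3.27 -2.69 -3.16 -2.99 -3.08 -3.08 -3.07] 29.0
t 29.00 w 0.0415 p [0.5031 0.1043 0.2161] f [-0.51  0.65 -3.07] m [-1.219  1.89   0.029] q [ 0.61 -0.19 -0.79  0.07 -0.43 -2.17]
row 0.104 0.825 0.1 0.027 0.558 0.169 | steps 5.0
row 0.32 0.824 0.551 0.027 0.558 0.169 | steps 3.0
margin/jump 0.31/0.11 0.39/0.10 0.47/0.10 0.56/0.09 0.64/0.09 0.73/0.09 0.74/0.09 0.72/0.09 q [ 0.8   0.18 -0.12 -0.29 -1.19 -2.31]
margin/jump 0.72/0.04 0.73/0.04 0.74/0.04 0.75/0.04 0.75/0.04 0.76/0.03 0.77/0.03 0.78/0.03 q [ 0.84  0.35 -0.24 -0.33 -0.91 -2.25]
```

3.3 N, so cartridge 1 is fresh. It goes to the dispenser.

```bash
python3 -m inch '0.7 0 0.05 -0.04 0 0.05 0.01; 0.7 0.01 0.14 -0.07 0 0.13 0.04; 0.7 0.03 0.26 -0.07 0.01 0.22 0.06; 0.7 0.05 0.38 -0.05 0.01 0.3 0.09; 0.7 0.06 0.5 -0.02 0.02 0.38 0.11; 0.7 0.08 0.62 0.02 0.02 0.46 0.14; 0.7 0.09 0.74 0.06 0.02 0.52 0.155; 0.7 0.1 0.8 0.09 0.027 0.55 0.165; 0.7 0.104 0.825 0.1 0.027 0.558 0.169; 0.7 0.104 0.825 0.1 0.027 0.558 0.169; 0.7 0.104 0.825 0.1 0.027 0.558 0.169'; python3 -c "
from plan import *
plan(dp(1,.1),dp(1,.03),dp(1,0.003))"
```

```text
t: 30.1
eef_pos: [0.4573, 0.3501, 0.236]
ee_rot: [2.894, -0.134, 3.124]
force: [0.7, -0.3, -3.0]
width: 0.0414
t 30.10 w 0.0414 p [0.4573 0.3501 0.236 ] f [ 0.69 -0.29 -2.99] m [-1.146 -0.58   0.041] q [ 0.8   0.18 -0.12 -0.29 -1.19 -2.31]
row -0.023 0.001 0.168 0.001 0.001 0.001 | steps 1.0
row -0.056 0.001 0.399 0.001 0.001 0.001 | steps 1.4
row -0.068 0.001 0.488 0.001 0.001 0.001 | steps 0.5
margin/jump 0.72/0.01 0.72/0.01 0.72/0.01 0.73/0.01 0.73/0.01 0.73/0.01 0.73/0.01 0.74/0.01 q [ 0.82  0.23 -0.17 -0.3  -1.09 -2.29]
margin/jump 0.74/0.02 0.74/0.02 0.75/0.02 0.75/0.02 0.75/0.02 0.76/0.02 0.76/0.02 0.77/0.02 q [ 0.83  0.31 -0.22 -0.32 -0.96 -2.26]
margin/jump 0.77/0.01 0.77/0.01 0.77/0.01 0.77/0.01 0.78/0.01 0.78/0.01 0.78/0.01 0.78/0.01 q [ 0.84  0.35 -0.24 -0.33 -0.91 -2.25]
```

```bash
python3 -m inch '0.7 -0.01 0 0.08 0 0 0; 0.7 -0.023 0 0.168 0 0 0; 0.7 -0.04 0 0.28 0 0 0; 0.7 -0.053 0 0.38 0 0 0; 0.7 -0.06 0 0.43 0 0 0; 0.7 -0.065 0 0.463 0 0 0; 0.7 -0.065 0 0.463 0 0 0; 0.7 -0.065 0 0.463 0 0 0'
python3 - <<'E'
from plan import *
plan(dp(1,0.003),dp(1,0))
for n in("scene",):
    f=arm.grab_frame(n);im=f["img"][:,:,::-1]
    c=im[170:290,340:480]
    cv2.imwrite(f"pics/{n}10.png",cv2.resize(c,None,fx=5,fy=5,interpolation=cv2.INTER_CUBIC))
E
```

```text
t: 30.9
eef_pos: [0.4598, 0.3849, 0.1013]
ee_rot: [2.893, -0.134, 3.124]
force: [-0.0, -0.3, -2.1]
width: 0.0412
t 30.90 w 0.0412 p [0.4598 0.3849 0.1013] f [-0.02 -0.31 -2.11] m [-1.071 -0.569 -0.012] q [ 0.84  0.34 -0.23 -0.33 -0.92 -2.25]
row -0.002 -0.003 0.029 0.002 0.002 0.001 | steps 0.2
row -0.003 -0.003 0.039 0.002 0.002 0.001 | steps 0.1
margin/jump 0.78/0.00 0.78/0.00 0.78/0.00 0.78/0.00 0.78/0.00 0.78/0.00 0.78/0.00 0.78/0.00 q [ 0.84  0.35 -0.24 -0.33 -0.91 -2.25]
margin/jump 0.78/0.00 0.78/0.00 0.78/0.00 0.78/0.00 0.78/0.00 0.78/0.00 0.78/0.00 0.78/0.00 q [ 0.84  0.35 -0.24 -0.33 -0.91 -2.25]
```

View pics/scene10.png

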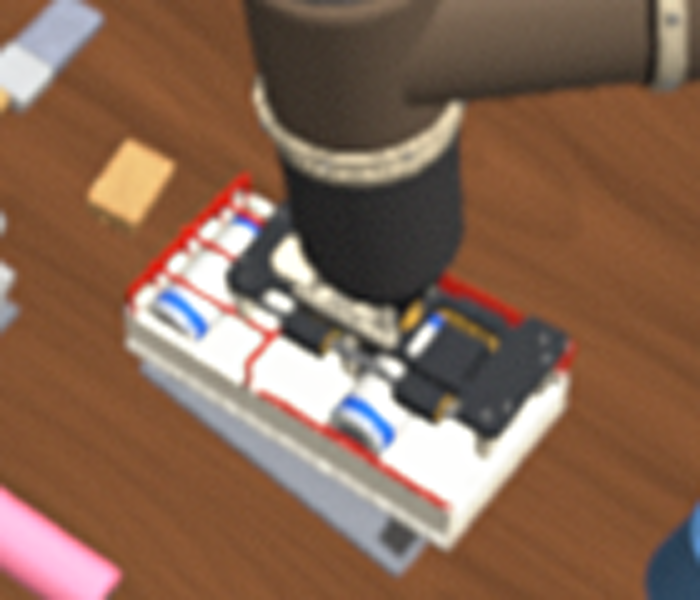

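Cartridge 1 is in the channel (scene (365,425)) and about to touch.

```bash
python3 -m inch '0.7 -0.001 -0.002 0.012 0.002 0.002 0.001; 0.7 -0.002 -0.003 0.022 0.002 0.002 0.001; 0.7 -0.002 -0.003 0.026 0.002 0.002 0.001; 0.7 -0.002 -0.003 0.026 0.002 0.002 0.001';python3 -m inch '0.7 0 0 0.003 0 0 0; 0.7 0 0 0.003 0 0 0'
```

```text
t: 31.35
eef_pos: [0.4588, 0.3858, 0.0928]
ee_rot: [2.896, -0.137, 3.124]
force: [-0.9, -2.4, 3.7]
width: 0.0414
t: 31.55
eef_pos: [0.4588, 0.3858, 0.0928]
ee_rot: [2.896, -0.136, 3.124]
force: [-2.9, -4.7, 9.8]
width: 0.0415
```

Contact. Releasing and lifting as before.

```bash
python3 -m inch '0.7 0 0 -0.004 0 0 0; 0.55 0 0 -0.005 0 0 0; 0.45 0 0 -0.005 0 0 0; 0.43 0 0 -0.005 0 0 0; 0.4 0.004 0 -0.03 0 0 0; 0.4 0.011 0 -0.08 0 0 0; 0.4 0.022 0 -0.16 0 0 0; 0.4 0.036 0 -0.26 0 0 0; 0.4 0.05 0 -0.36 0 0 0; 0.4 0.063 0 -0.45 0 0 0; 0.4 0.08 0 -0.6 0 0 0; 0.4 0.08 0 -0.6 0 0 0'; python3 -m inch '0.4 0.3 0 -0.1 0 0 0; 0.4 0.6 0 -0.2 0 0 0; 0.4 0.6 0 -0.2 0 0 0;0.4 0.6 0 -0.2 0 0 0;0.4 0.6 0 -0.2 0 0 0;0.4 0.6 0 -0.2 0 0 0'
python3 - <<'E'
from plan import *
s,p,R=cur();print(s["t"],s["q"].round(2),s["force"].round(2))
fs={}
for n in("top","scene"):
    f=arm.grab_frame(n);im=f["img"][:,:,::-1];fs[n]=f
    cv2.imwrite(f"pics/{n}11.png",im)
    W=cloud(f);hsv=cv2.cvtColor(f["img"],cv2.COLOR_RGB2HSV)
    m=(hsv[...,0]>95)&(hsv[...,0]<125)&(hsv[...,1]>120)&(hsv[...,2]>60)
    nn,l,st,c=cv2.connectedComponentsWithStats(m.astype(np.uint8))
    for i in range(1,nn):
        w=np.nanmedian(W[l==i],0)
        if st[i,4]>3 and .15<w[1]<.5 and .3<w[0]<.6 : print(n,c[i].round(1),st[i,4],w.round(3))
cv2.imwrite("pics/s11c.png",cv2.resize(fs["scene"]["img"][100:280,190:470,::-1],None,fx=2.8,fy=2.8,interpolation=cv2.INTER_CUBIC))
E
```

```text
t: 32.75
eef_pos: [0.4606, 0.3424, 0.276]
ee_rot: [2.889, -0.127, 3.124]
force: [1.1, 0.6, -0.4]
width: 0.0524
t: 33.35
eef_pos: [0.2867, 0.3308, 0.352]
ee_rot: [2.892, -0.135, 3.126]
force: [-0.2, -0.2, -0.9]
width: 0.0526
33.35 [ 1.09 -0.16 -0.23 -0.24 -1.34 -2.66] [-0.21 -0.22 -0.86]
top [246.4 219.5] 11 [0.496 0.284 0.096]
top [261.1 222.5] 11 [0.494 0.239 0.085]
top [256.4 249.8] 28 [0.408 0.243 0.085]
scene [393.5 217.4] 17 [0.413 0.256 0.084]
scene [402.9 222.7] 7 [0.413 0.295 0.092]
scene [381.1 234.4] 38 [0.494 0.261 0.089]
```

View pics/s11c.png

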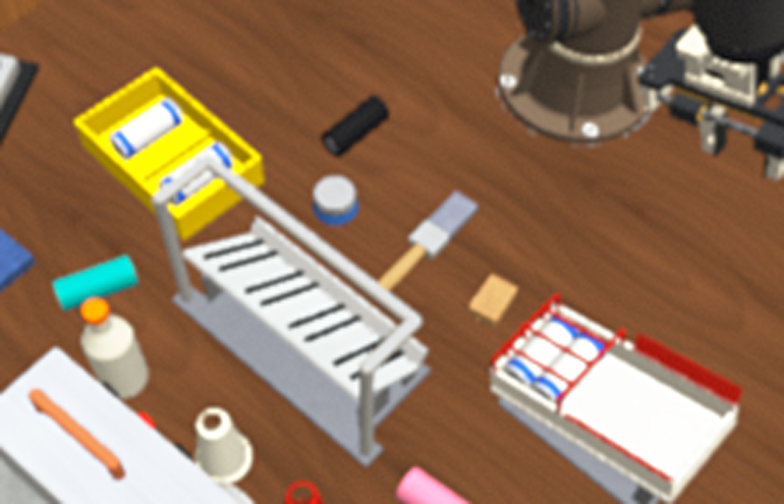

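View pics/top11.png

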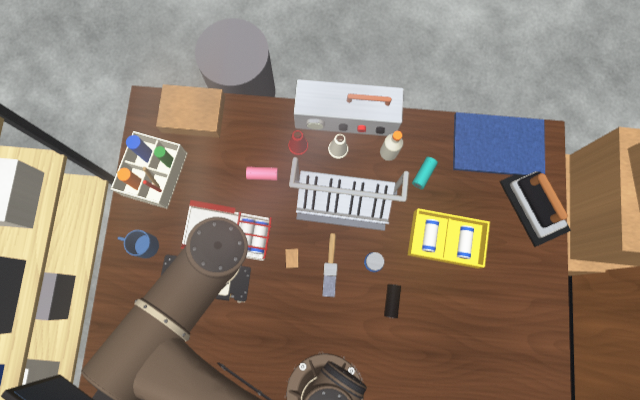

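The rack is empty. Two cartridges lie side by side against the dispenser's stop, and one lies in each tray bay. The bystanders are at the same pixels as at the start, and the hand is clear of everything. Handing in.

```bash
python3 -c "
from station import arm
print(arm.job_done());s=arm.get_state();print(s['t'],s['force'].round(2))"
```

```text
the job is handed in; nothing more can be done
None
the job is handed in; nothing more can be done
```

I sorted all four cartridges and handed the job in at about 33.5 s, well under the 72 s limit. No verdict came back.

I number them by place, 1 at the robot's left to 4 at its right, so my numbers may not match the task's labels. I picked them right to left.

| Cartridge | Weight felt (N) | Sorted as | Where it went |
|---|---|---|---|
| 4 | about 1.0 | spent | tray, right bay |
| 3 | about 0.9 | spent | tray, left bay |
| 2 | about 2.8 | fresh | dispenser, rolled to the stop |
| 1 | about 3.3 | fresh | dispenser, rolled to rest behind the first |

- **Setting down:** I lowered each one until I felt contact, then let go. The highest force I saw was about 17 N. I only read forces at the end of each move, so a brief peak in between could have been missed.
- **Last pictures:** The rack is empty and each tray bay holds one cartridge lying flat. The two in the dispenser lie square, side by side at the stop. By eye, the other things on the desk are where they started, and the hand is clear of everything.
- **What went differently:**
  - **First approach:** At the full 35° lean the arm ran into its joint limits above cartridge 4, without touching anything. I backed out and gripped with the hand at 27–31° and leaning 10–17° sideways about the cartridge's axis.
  - **Spacing check:** The top camera puts the two cartridges in the dispenser about 45 mm apart, against the expected 41 mm. I put that down to coarse camera depth, because they look in contact.

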